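# Load the finds stage for its photograph

### The job

Get the finds ready for the camera: pinch the two opposed release buttons of the stage lock together until both are fully in, then press down on the rubber strip of the stage plate and drag the plate back by friction to its near stop. There, lay every find present on the plate, one to a bay, flat, lengthwise from rib to rib and centred on its bay's mark, then slide the loaded plate forward again until it is fully home against the far stops, with all finds still centred. Leave the other things on the table alone.

Things in the scene. Friction and masses are not known exactly. Their poses are not given: they have to be found in the camera images.
- station: fixed photo stage: aluminium bed 302 x 354 mm, 12 high, on the table; origin: under the bed, between the guides, bed x from -157 to +145. x points away from the robot (turned up to 0.15 rad), y left. White low-friction runners (tops 16 above the table) carry the plate between dark side guides (tops 25 high) along x. Plate travel 80, between far fixed stops and a near stop lip
- front (a point): fixed point on the stage, 16 above the table: where the plate's origin is when the plate has been drawn fully back against the near stop (bed x = -55)
- home (a point): fixed point on the stage, 16 above the table: where the plate's origin is when the plate is fully home against the far stops (bed x = +25)
- plate: loose grey stage plate in the bed, 162 (x from -87 to +75) x 326 (y) x 8 thick, 0.5 to 1 kg, 2 mm side play; origin on its underside, axes as the bed. Lugs on its far edge are caught by the lock bolts. Two steel stop ribs across it, 6 wide, 8 high, at x = -31 and +67 (92 clear between) and like ones along its ends (inner faces at y = +-157); four bays side by side inside them. Slides easily (0.12 of the load); too smooth on top to drag well but by its rubber strip
- pad: the black rubber strip on the near part of the plate top, 38 (x) x 200 (y) mm, top 2 above the plate (26 above the table), in front of the near rib; 30 clear from its middle to the rib; origin at the centre of its underside. Place to press on
- lock (a point): centre between the two release buttons of the lock, at their mid height, 56 above the table; fixed on the bed beyond the plate's far edge. Closing line of the buttons is the bed's y. The steel bolts and the plate's arms to the sides of it are below 25 high, the black housing between the buttons is 16 wide and 72 high
- btn_left: grey ribbed release button on the left (+y) side of the lock: 22 (x) x 32 (z) mm, 10 thick; origin at its centre, 25 from the lock's centre when out. Outer faces of the two buttons are 60 apart when out, 40 when fully in
- btn_right: the opposed equal button on the right (-y) side
- push_left (a joint): travel of the left button in m: 0 out, 0.010 fully in; slides inward against about 5 N of friction and stays where it is left; the bolt it carries clears the plate's lug beyond 0.008
- push_right (a joint): the same for the right button
- bay0 (a point): centre mark (thin dark cross) of bay 0 on the plate's top face, half-way between the two ribs; bays are numbered from the right (-y), 75 mm apart; plate x = +18, y = -112.5
- bay1 (a point): centre mark (thin dark cross) of bay 1 on the plate's top face, half-way between the two ribs; bays are numbered from the right (-y), 75 mm apart; plate x = +18, y = -37.5
- bay2 (a point): centre mark (thin dark cross) of bay 2 on the plate's top face, half-way between the two ribs; bays are numbered from the right (-y), 75 mm apart; plate x = +18, y = 37.5
- bay3 (a point): centre mark (thin dark cross) of bay 3 on the plate's top face, half-way between the two ribs; bays are numbered from the right (-y), 75 mm apart; plate x = +18, y = 112.5
- whetstone_c (a point): find, may be absent: a plain straight grey stone bar, 80 long x 24 wide x 24 high; point at its centre, half-way up, x along its length, z up; lies flat at any yaw. 0.05 to 0.25 kg
- axe_c (a point): find, may be absent: a dark grey stone axe head, 76 long (its own x from -38 to +38) x 36 wide; 30 high over its butt half (-x side) and falling in two steps to 14 high at the cutting end (+x); point at its centre, half-way up, x along its length, z up; lies flat at any yaw. 0.05 to 0.25 kg
- loomweight_c (a point): find, may be absent: a reddish-brown fired-clay loom weight, a rounded block 66 long x 38 wide x 32 high with a small blind hole mark in its sides; point at its centre, half-way up, x along its length, z up; lies flat at any yaw. 0.05 to 0.25 kg
- sherd_c (a point): find, may be absent: a tan rim sherd, a flat piece 72 long x 34 wide x 20 high with a rim bead (38 wide, 22 high) across it near one end (26 from the centre) and two dark painted lines on top; point at its centre, half-way up, x along its length, z up; lies flat at any yaw. 0.05 to 0.25 kg
- scalebar: black and white photo scale bar, 160 x 30 x 5, not part of the job; origin at its underside
- brush: hand brush, not part of the job; origin at its underside
- eraser: white block 60 x 30 x 18, not part of the job; origin at its underside
Not all that is in view belongs to the job. What is shaped like the part that bears whetstone_c but blue or orange is not meant.

How it is judged:
On the way, in this order (a step that is already met when the one before it is completed fails the run):
1. both release buttons are pinched fully in, the fingers on both (value of joint each of push_left, push_right above 0.008 m and contact force between the fingers and btn_left above 0.5 N and contact force between the fingers and btn_right above 0.5 N), for 0.1 s.
2. the plate is on its way back while the fingers press on the rubber strip (x of plate in the frame of station between -0.045 and 0.015 m and contact force between the fingers and pad above 1 N), for 0.1 s.
3. the plate is drawn back to the near stop (within 7 mm) (x of plate in the frame of station below -0.048 m), for 0.2 s.
4. with the plate still back (within 15 mm of the near stop), every find present lies centred in a bay of its own (x of plate in the frame of station below -0.04 m and ((x of whetstone_c in the frame of bay0 between -0.009 and 0.009 m and y of whetstone_c in the frame of bay0 between -0.009 and 0.009 m and z of whetstone_c in the frame of bay0 between 0 and 0.022 m) or (x of whetstone_c in the frame of bay1 between -0.009 and 0.009 m and y of whetstone_c in the frame of bay1 between -0.009 and 0.009 m and z of whetstone_c in the frame of bay1 between 0 and 0.022 m) or (x of whetstone_c in the frame of bay2 between -0.009 and 0.009 m and y of whetstone_c in the frame of bay2 between -0.009 and 0.009 m and z of whetstone_c in the frame of bay2 between 0 and 0.022 m) or (x of whetstone_c in the frame of bay3 between -0.009 and 0.009 m and y of whetstone_c in the frame of bay3 between -0.009 and 0.009 m and z of whetstone_c in the frame of bay3 between 0 and 0.022 m)) and angle between each of whetstone_c, axe_c, loomweight_c, sherd_c's own z axis and vertical below 0.15 rad and angle between the x axis of each of whetstone_c, axe_c, loomweight_c, sherd_c and the x axis of plate, either way round below 0.2 rad and ((x of axe_c in the frame of bay0 between -0.009 and 0.009 m and y of axe_c in the frame of bay0 between -0.009 and 0.009 m and z of axe_c in the frame of bay0 between 0 and 0.022 m) or (x of axe_c in the frame of bay1 between -0.009 and 0.009 m and y of axe_c in the frame of bay1 between -0.009 and 0.009 m and z of axe_c in the frame of bay1 between 0 and 0.022 m) or (x of axe_c in the frame of bay2 between -0.009 and 0.009 m and y of axe_c in the frame of bay2 between -0.009 and 0.009 m and z of axe_c in the frame of bay2 between 0 and 0.022 m) or (x of axe_c in the frame of bay3 between -0.009 and 0.009 m and y of axe_c in the frame of bay3 between -0.009 and 0.009 m and z of axe_c in the frame of bay3 between 0 and 0.022 m)) and ((x of loomweight_c in the frame of bay0 between -0.009 and 0.009 m and y of loomweight_c in the frame of bay0 between -0.009 and 0.009 m and z of loomweight_c in the frame of bay0 between 0 and 0.022 m) or (x of loomweight_c in the frame of bay1 between -0.009 and 0.009 m and y of loomweight_c in the frame of bay1 between -0.009 and 0.009 m and z of loomweight_c in the frame of bay1 between 0 and 0.022 m) or (x of loomweight_c in the frame of bay2 between -0.009 and 0.009 m and y of loomweight_c in the frame of bay2 between -0.009 and 0.009 m and z of loomweight_c in the frame of bay2 between 0 and 0.022 m) or (x of loomweight_c in the frame of bay3 between -0.009 and 0.009 m and y of loomweight_c in the frame of bay3 between -0.009 and 0.009 m and z of loomweight_c in the frame of bay3 between 0 and 0.022 m)) and ((x of sherd_c in the frame of bay0 between -0.009 and 0.009 m and y of sherd_c in the frame of bay0 between -0.009 and 0.009 m and z of sherd_c in the frame of bay0 between 0 and 0.022 m) or (x of sherd_c in the frame of bay1 between -0.009 and 0.009 m and y of sherd_c in the frame of bay1 between -0.009 and 0.009 m and z of sherd_c in the frame of bay1 between 0 and 0.022 m) or (x of sherd_c in the frame of bay2 between -0.009 and 0.009 m and y of sherd_c in the frame of bay2 between -0.009 and 0.009 m and z of sherd_c in the frame of bay2 between 0 and 0.022 m) or (x of sherd_c in the frame of bay3 between -0.009 and 0.009 m and y of sherd_c in the frame of bay3 between -0.009 and 0.009 m and z of sherd_c in the frame of bay3 between 0 and 0.022 m))), for 0.3 s.
At the end, for the whole second after the job is handed in: The plate is home within 7 mm of the far stops; every find present lies flat in a bay of its own, its centre within 9 mm of the bay's mark along and across, its length within 0.2 rad of the rib-to-rib direction; plate and finds at rest (x of plate in the frame of station above 0.018 m and ((x of whetstone_c in the frame of bay0 between -0.009 and 0.009 m and y of whetstone_c in the frame of bay0 between -0.009 and 0.009 m and z of whetstone_c in the frame of bay0 between 0 and 0.022 m) or (x of whetstone_c in the frame of bay1 between -0.009 and 0.009 m and y of whetstone_c in the frame of bay1 between -0.009 and 0.009 m and z of whetstone_c in the frame of bay1 between 0 and 0.022 m) or (x of whetstone_c in the frame of bay2 between -0.009 and 0.009 m and y of whetstone_c in the frame of bay2 between -0.009 and 0.009 m and z of whetstone_c in the frame of bay2 between 0 and 0.022 m) or (x of whetstone_c in the frame of bay3 between -0.009 and 0.009 m and y of whetstone_c in the frame of bay3 between -0.009 and 0.009 m and z of whetstone_c in the frame of bay3 between 0 and 0.022 m)) and angle between each of whetstone_c, axe_c, loomweight_c, sherd_c's own z axis and vertical below 0.15 rad and angle between the x axis of each of whetstone_c, axe_c, loomweight_c, sherd_c and the x axis of plate, either way round below 0.2 rad and ((x of axe_c in the frame of bay0 between -0.009 and 0.009 m and y of axe_c in the frame of bay0 between -0.009 and 0.009 m and z of axe_c in the frame of bay0 between 0 and 0.022 m) or (x of axe_c in the frame of bay1 between -0.009 and 0.009 m and y of axe_c in the frame of bay1 between -0.009 and 0.009 m and z of axe_c in the frame of bay1 between 0 and 0.022 m) or (x of axe_c in the frame of bay2 between -0.009 and 0.009 m and y of axe_c in the frame of bay2 between -0.009 and 0.009 m and z of axe_c in the frame of bay2 between 0 and 0.022 m) or (x of axe_c in the frame of bay3 between -0.009 and 0.009 m and y of axe_c in the frame of bay3 between -0.009 and 0.009 m and z of axe_c in the frame of bay3 between 0 and 0.022 m)) and ((x of loomweight_c in the frame of bay0 between -0.009 and 0.009 m and y of loomweight_c in the frame of bay0 between -0.009 and 0.009 m and z of loomweight_c in the frame of bay0 between 0 and 0.022 m) or (x of loomweight_c in the frame of bay1 between -0.009 and 0.009 m and y of loomweight_c in the frame of bay1 between -0.009 and 0.009 m and z of loomweight_c in the frame of bay1 between 0 and 0.022 m) or (x of loomweight_c in the frame of bay2 between -0.009 and 0.009 m and y of loomweight_c in the frame of bay2 between -0.009 and 0.009 m and z of loomweight_c in the frame of bay2 between 0 and 0.022 m) or (x of loomweight_c in the frame of bay3 between -0.009 and 0.009 m and y of loomweight_c in the frame of bay3 between -0.009 and 0.009 m and z of loomweight_c in the frame of bay3 between 0 and 0.022 m)) and ((x of sherd_c in the frame of bay0 between -0.009 and 0.009 m and y of sherd_c in the frame of bay0 between -0.009 and 0.009 m and z of sherd_c in the frame of bay0 between 0 and 0.022 m) or (x of sherd_c in the frame of bay1 between -0.009 and 0.009 m and y of sherd_c in the frame of bay1 between -0.009 and 0.009 m and z of sherd_c in the frame of bay1 between 0 and 0.022 m) or (x of sherd_c in the frame of bay2 between -0.009 and 0.009 m and y of sherd_c in the frame of bay2 between -0.009 and 0.009 m and z of sherd_c in the frame of bay2 between 0 and 0.022 m) or (x of sherd_c in the frame of bay3 between -0.009 and 0.009 m and y of sherd_c in the frame of bay3 between -0.009 and 0.009 m and z of sherd_c in the frame of bay3 between 0 and 0.022 m)) and linear speed of each of whetstone, axe, loomweight, sherd, plate below 0.02 m/s); the robot touches nothing.
It fails at once if a thing that is not part of the job is knocked away (more than 4 cm) (distance of any of scalebar, brush, eraser from where it was at the start of the episode above 0.04 m).
Of whetstone, axe, loomweight, sherd only 3 to 4 are there at a start; the rules pass over those that are not, and their reading is None.
At some moment in a run one of whetstone, axe, loomweight, sherd may be knocked a few centimetres aside while the robot is not near it.
Once in a run the grip may slacken for a moment while it holds something.
It also fails if it takes over 210 s, if anything falls off the work surface, if the arm or the gripper's body presses on something with over 40 N, if the wrist force passes 120 N, or if a joint passes its speed limit or range.

### The arm

A 6-joint arm with a two-finger parallel gripper is mounted at the origin on the work surface. World frame = base frame: x ahead of the robot, y to its left, z up, the work surface at z = 0. Lengths are in m, angles in rad, forces in N, time in s.
With the tool pointing down it reaches from about 0.375 to 0.9 m from the base axis. Payload 3.1 kg.
Tool frame: the origin (TCP) lies midway between the tips of the shut fingers; the grasp point (between the pads) lies 19 mm behind it; z points along the fingers, y is the line along which they close (so a half turn about z gives the same grasp; the last joint's range is limited). The gripper opens to 85 mm and grips with 20 to 120 N. Pads are 22 mm wide; open, the fingers measure 114 mm over their backs; the gripper's body (76 mm by 85 mm) begins 54 mm behind the grasp point. The pads swing forward as they close: fully open they stand 13 mm farther back than shut.
Start: joints at [1.044, 0.527, 1.433, -0, 1.181, -0.178], TCP at [0.214, 0.587, 0.231] pointing down, gripper open.
Joint ranges: [-3.08, 3.08], [-0.75, 2.2], [0.22, 2.44], [-1.43, 4.57], [0, 2.65], [-2.85, 2.85]. Speed limits (rad/s): [2.79, 2.79, 3.14, 3.14, 3.14, 3.14].

### API

Orientations are given as a unit quaternion [x, y, z, w].
In Python, from station import manip gives the robot as it stands. The module is installed in compiled form; this text tells all that it offers.
- The arm moves only by the tool apply_moves, never from a script. Its arguments are lists of equal length, an entry for each row: "claw": the gripper's target within -1 to 1 (fully open at 1, half-way at 0, shut at -1); "travel": the shift along the tool's x, y, z scaled (see below), a list of three; "turn": the turn, a rotation vector about the tool's x, y, z scaled (see below), a list of three. In form: {"claw": [claw, ...], "travel": [[dx, dy, dz], ...], "turn": [[rx, ry, rz], ...]}. A call has 1 to 5 rows; each row is the pose to reach, as a shift and turn from the pose commanded when the call began, along the tool's axes at that moment, turning the shorter way round; what a row does not reach only later rows make up. The controller multiplies each number of a shift by 800 mm and each number of a turn by 180 degrees. A row lasts 1/12 s, in which the tool goes at most 41.7 mm and 7.16 degrees, less where a joint would pass 70% of its speed; a pose out of reach is approached as far as the arm can. A call with a number of a shift or a turn outside -1 to 1 is refused whole. A call with a gripper value outside its range is refused whole. The fingers move at their own pace and stop on an object; "newtons" is the grip in N (left out, the last holds). Time passes only in rows, so rows that repeat a pose let the fingers close. It gives the time, the measured TCP pose, the force, the opening and the grip force at its end, in the units of the state.
- manip.sense(): the state, without advancing time (a new reading comes with each control period).
- manip.snapshot(name): name is "side" or "top" or "wrist"; returns a dict with "pixels" (480x640x3 uint8, red, green, blue), "depth" (480x640 float32, m along the optical axis (not along the pixel's ray), 0 where there is no reading), "intrinsics" (3x3 intrinsics, pixels), "R" (3x3) and "t" (3): a world point X has camera coordinates R X + t. Camera axes: x right, y down, z forward; pixel columns grow to the right and rows downward; lengths in m; the calibration is good to about 2 mm. A picture is of the moment at which its call begins.
- manip.sign_off(): hands the job in; it is judged then, once.
The state is a dict: "t": time; "q": joint angles; "qd": joint speeds; "tau": joint torques, N m; "tcp_pos": TCP position; "tool_rot": TCP orientation; "force": force on the tool from outside, world axes, zero at the start; "ft_torque": the same for the moment, N m; "finger_gap": opening from 0.0 (shut) to 1.0 (fully open); "gripper_force": force on a finger pad.
Only numpy, scipy, OpenCV 4.12 (cv2) and the standard library are available. Lean on these libraries where they do the work, as an engineer would, in place of code of your own. Each camera call takes 0.05 s, during which the arm holds its last target. There are 200 camera calls.

## Working session

There is one attempt and no reset: what is moved stays moved. The work goes in short steps, Python scripts to look and compute and a tool call to move; the robot and the scene stay as the last step left them, time stands still between calls to the robot, and variables do not carry over. Pictures are saved under pics/ and viewed, at most 14 in all, crops included, and the job is handed in when it is done.

Besides the shell and the picture viewer there is one more tool, called after "Request:" as name(argument=value, ...) on one line, values as JSON. apply_moves: Moves the arm, as the interface text tells. Shifts and turns lie within -1 to 1; 1 stands for 800 mm of shift or 180 degrees of turn. Its arguments: {"type":"object","properties":{"claw":{"type":"array","items":{"type":"number"}},"travel":{"type":"array","items":{"type":"array","items":{"type":"number"}}},"turn":{"type":"array","items":{"type":"array","items":{"type":"number"}}},"newtons":{"type":"number"}},"required":["claw","travel","turn"]}

```bash
mkdir -p pics
cat > h.py <<'E'
from station import manip
import numpy as np, cv2
from scipy.spatial.transform import Rotation as Ro
def snap(n,save=None):
    s=manip.snapshot(n)
    if save: cv2.imwrite('pics/'+save,cv2.cvtColor(s['pixels'],cv2.COLOR_RGB2BGR))
    return s
def cloud(s):
    K=np.array(s['intrinsics']);d=s['depth'];v,u=np.mgrid[:480,:640]
    P=np.stack([(u-K[0,2])*d/K[0,0],(v-K[1,2])*d/K[1,1],d],-1)
    return (P-np.array(s['t']))@np.array(s['R'])   # R^T (P-t)
E
python3 - <<'E'
from h import *
for n in ('top','side'):
    s=snap(n,n+'0.png'); np.savez(n+'0.npz',**s)
    print(n,np.round(s['intrinsics'],1).tolist(),np.round(-np.array(s['R']).T@s['t'],3))
st=manip.sense(); print(st)
E
```

```text
top [[473.3, 0.0, 318.5], [0.0, 473.3, 232.0], [0.0, 0.0, 1.0]] [ 0.46  -0.019  1.121]
side [[536.6, 0.0, 313.9], [0.0, 536.6, 238.4], [0.0, 0.0, 1.0]] [-0.383 -0.887  0.785]
{'t': 0.1, 'q': array([ 1.04349406e+00,  5.28368916e-01,  1.43377318e+00,  1.81609259e-05,
        1.18143463e+00, -1.78491336e-01]), 'qd': array([ 0.00058042, -0.00272969, -0.0031948 , -0.00062605,  0.00110169,
        0.00090691]), 'tau': array([ 4.45652204e-04, -4.43302739e+01, -1.78586107e+01, -1.96916799e-04,
        3.86846659e-03,  3.89722345e-06]), 'tcp_pos': array([0.21324239, 0.58680425, 0.23043444]), 'tool_rot': array([ 1.73525972e-01,  9.84828794e-01, -9.27998963e-04, -3.50744573e-04]), 'force': array([0.26280433, 0.22511561, 0.21552157]), 'ft_torque': array([ 0.01275612, -0.00343742,  0.00180759]), 'gripper_force': 0.0, 'finger_gap': 0.999709767021396}
```

View pics/top0.png

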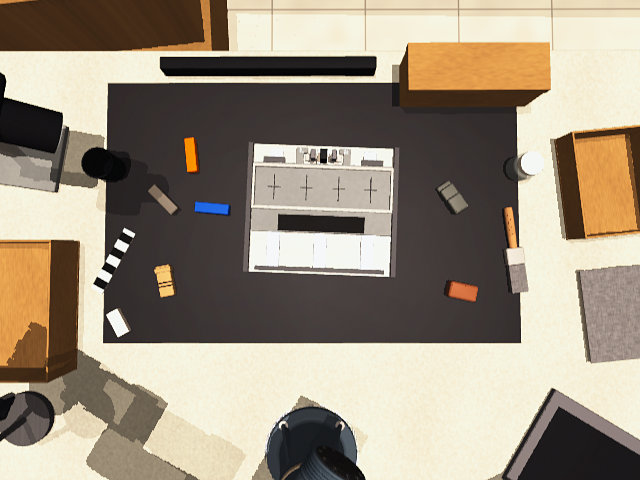

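View pics/side0.png

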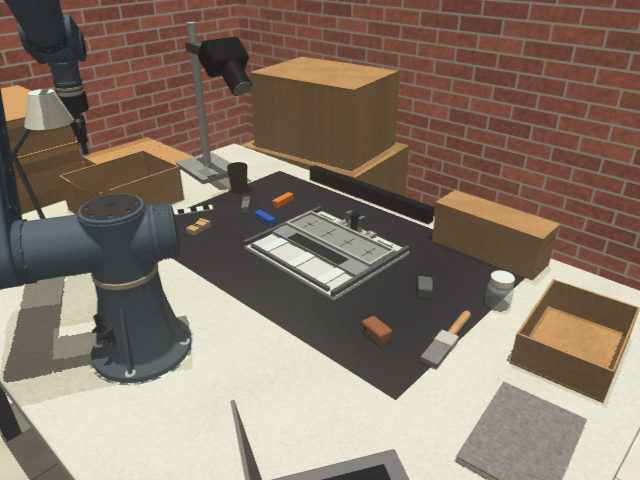

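The top picture shows the stage at about (320,210) px, with the lock at (323,156) and the pad at (321,224). The whetstone is at (162,199), the sherd at (164,281), the axe at (452,197) and the loom weight at (462,291), so all four finds are present. The side view agrees.

```bash
cat >> h.py <<'E'
def rect(P,m):
    """min-area rectangle of masked cloud points: centre, length, width, yaw of length, median top z"""
    q=P[m]; (c,(a,b),an)=cv2.minAreaRect((q[:,:2]*1000).astype(np.float32))
    if a<b: a,b,an=b,a,an+90
    an=(an+90)%180-90
    return np.round(np.array(c)/1000,4),round(a),round(b),round(an,1),round(float(np.percentile(q[:,2],90)),4),len(q)
def blob(P,m,u,v):
    n,l=cv2.connectedComponents(m.astype(np.uint8)); 
    w=l[v-12:v+13,u-12:u+13]; w=w[w>0]
    return l==np.bincount(w).argmax()
E
python3 - <<'E'
from h import *
s=dict(np.load('top0.npz'));P=cloud(s);C=s['pixels'].astype(int)
tab=P[320:335,200:400]; print('table z',np.median(tab[...,2]))
for n,u,v in [('whet',162,199),('sherd',164,281),('axe',452,197),('loom',462,291),('eraser',118,322),('blue',212,208),('orange',191,154),('brush',515,250)]:
    m=blob(P,(P[...,2]>0.008)&(P[...,2]<.1),u,v); print(n,rect(P,m))
m=blob(P,(C.max(-1)<40)&(P[...,2]>.015)&(P[...,2]<.04),321,224);print('pad',rect(P,m))
v,u=np.mgrid[:480,:640]; box=(u>245)&(u<402)&(v>138)&(v<285)
m=box&(P[...,2]>0.005)&(P[...,2]<.1);print('bed',rect(P,m))
m=box&(P[...,2]>0.06)&(P[...,2]<.1);print('housing',rect(P,m))
m=box&(P[...,2]>0.045)&(P[...,2]<.1);print('btns',rect(P,m))
E
```

```text
table z 0.001421478435866501
whet (array([0.5832, 0.3473]), 80, 24, 44.6, 0.0269, 392)
sherd (array([0.3938, 0.3411]), 72, 39, 11.4, 0.0236, 501)
axe (array([ 0.5887, -0.3272]), 75, 37, 33.4, 0.0316, 547)
loom (array([ 0.3708, -0.3468]), 67, 38, 77.5, 0.0349, 503)
eraser (array([0.2963, 0.4512]), 60, 36, 30.5, 0.021, 382)
blue (array([0.5631, 0.2336]), 81, 24, 84.9, 0.0271, 374)
orange (array([0.6885, 0.2839]), 81, 25, 5.6, 0.0263, 397)
brush (array([ 0.4661, -0.4713]), 199, 44, 6.2, 0.0216, 1187)
pad (array([ 0.5273, -0.0216]), 200, 36, 88.1, 0.0291, 1306)
bed (array([ 0.558 , -0.0277]), 368, 344, -90.0, 0.028, 19402)
housing (array([ 0.6799, -0.0265]), 59, 23, 89.3, 0.0743, 177)
btns (array([ 0.6796, -0.0266]), 59, 23, 87.9, 0.0741, 210)
```

```bash
cat > plan.py <<'E'
"""plan.py x y z yawY_deg claw [| x y z yawY claw ...] : chain of targets; prints calls (tool pointing down; yawY = world angle of tool y)"""
import sys
from h import *
def Rt(yaw):
    a=np.radians(yaw); y=np.array([np.cos(a),np.sin(a),0]); z=np.array([0,0,-1.]); return np.stack([np.cross(y,z),y,z],1)
st=manip.sense(); p=np.array(st['tcp_pos']); R=Ro.from_quat(st['tool_rot']).as_matrix()
y0=np.degrees(np.arctan2(R[1,1],R[0,1]))
print('t %.1f'%st['t'],'at',np.round(p,4),'yawY %.1f'%y0,'q6 %.2f'%st['q'][5],'gap %.2f'%st['finger_gap'],'F',np.round(st['force'],1))
for w in ' '.join(sys.argv[1:]).split('|'):
    if not w.strip(): continue
    x,y,z,yaw,*_=map(float,w.split()); g=np.array([x,y,z])
    d=g-p; r=Ro.from_matrix(Rt(yaw))
    dr=(r*Ro.from_matrix(R).inv()).as_rotvec(); n=max(1,int(np.ceil(max(np.linalg.norm(d)/.19,np.linalg.norm(dr)/np.radians(33)))))
    for i in range(n):
        rv=R.T@(dr/n); t=R.T@(d/n)
        rows=max(np.linalg.norm(d)/n/.0417,np.degrees(np.linalg.norm(dr))/n/7.16)
        print('  travel',np.round(t/.8,4).tolist(),'turn',np.round(rv/np.pi,4).tolist(),'rows>=%.1f'%rows)
        p=p+d/n; R=Ro.from_rotvec(dr/n).as_matrix()@R
    p=g; R=Rt(yaw); print(' ->',w)
E
python3 plan.py 0.68 -0.0265 0.2 88.1
```

```text
t 0.1 at [0.2132 0.5868 0.2304] yawY 70.0 q6 -0.18 gap 1.00 F [0.3 0.2 0.2]
  travel [-0.1621, -0.1042, 0.0078] turn [-0.0001, -0.0, -0.0201] rows>=3.7
  travel [-0.1552, -0.1142, 0.0077] turn [-0.0001, -0.0, -0.0201] rows>=3.7
  travel [-0.1477, -0.1238, 0.0077] turn [-0.0001, -0.0, -0.0201] rows>=3.7
  travel [-0.1396, -0.1329, 0.0077] turn [-0.0001, -0.0, -0.0201] rows>=3.7
  travel [-0.1309, -0.1414, 0.0076] turn [-0.0001, -0.0, -0.0201] rows>=3.7
 -> 0.68 -0.0265 0.2 88.1
```

Request:
apply_moves(claw=[1, 1, 1, 1, 1], travel=[[-0.162, -0.104, 0.008], [-0.162, -0.104, 0.008], [-0.162, -0.104, 0.008], [-0.162, -0.104, 0.008], [-0.162, -0.104, 0.008]], turn=[[0, 0, -0.02], [0, 0, -0.02], [0, 0, -0.02], [0, 0, -0.02], [0, 0, -0.02]])

```text
t: 0.52
tcp_pos: [0.3094, 0.4605, 0.2241]
tool_rot: [0.145, 0.989, -0.002, -0.0]
force: [-1.1, 0.2, 0.1]
finger_gap: 1.0
gripper_force: 0.0
```

Request:
apply_moves(claw=[1, 1, 1, 1, 1], travel=[[-0.155, -0.114, 0.008], [-0.155, -0.114, 0.008], [-0.155, -0.114, 0.008], [-0.155, -0.114, 0.008], [-0.155, -0.114, 0.008]], turn=[[0, 0, -0.02], [0, 0, -0.02], [0, 0, -0.02], [0, 0, -0.02], [0, 0, -0.02]])

```text
t: 0.93
tcp_pos: [0.4032, 0.3391, 0.2181]
tool_rot: [0.114, 0.993, -0.001, 0.001]
force: [-0.1, 0.6, -0.2]
finger_gap: 0.996
gripper_force: 0.0
```

Request:
apply_moves(claw=[1, 1, 1, 1, 1], travel=[[-0.148, -0.124, 0.008], [-0.148, -0.124, 0.008], [-0.148, -0.124, 0.008], [-0.148, -0.124, 0.008], [-0.148, -0.124, 0.008]], turn=[[0, 0, -0.02], [0, 0, -0.02], [0, 0, -0.02], [0, 0, -0.02], [0, 0, -0.02]])

```text
t: 1.35
tcp_pos: [0.4976, 0.2164, 0.2119]
tool_rot: [0.082, 0.997, -0.0, 0.001]
force: [0.0, 1.2, 0.1]
finger_gap: 1.001
gripper_force: 0.0
```

Request:
apply_moves(claw=[1, 1, 1, 1, 1], travel=[[-0.14, -0.133, 0.008], [-0.14, -0.133, 0.008], [-0.14, -0.133, 0.008], [-0.14, -0.133, 0.008], [-0.14, -0.133, 0.008]], turn=[[0, 0, -0.02], [0, 0, -0.02], [0, 0, -0.02], [0, 0, -0.02], [0, 0, -0.02]])

```text
t: 1.77
tcp_pos: [0.5914, 0.0932, 0.2054]
tool_rot: [0.051, 0.999, -0.001, 0.002]
force: [0.3, 1.1, 0.9]
finger_gap: 1.003
gripper_force: 0.0
```

Request:
apply_moves(claw=[1, 1, 1, 1, 1], travel=[[-0.131, -0.141, 0.008], [-0.131, -0.141, 0.008], [-0.131, -0.141, 0.008], [-0.131, -0.141, 0.008], [-0.131, -0.141, 0.008]], turn=[[0, 0, -0.02], [0, 0, -0.02], [0, 0, -0.02], [0, 0, -0.02], [0, 0, -0.02]])

```text
t: 2.18
tcp_pos: [0.684, -0.0294, 0.1987]
tool_rot: [0.019, 1.0, -0.001, 0.002]
force: [-0.2, -0.3, 0.1]
finger_gap: 1.003
gripper_force: 0.0
```

```bash
python3 - <<'E'
from h import *
s=snap('wrist','w1.png');P=cloud(s);z=P[...,2]
m=(z>.055)&(z<.09)&(abs(P[...,0]-.68)<.06)&(abs(P[...,1]+.0265)<.06);print('lock top',rect(P,m))
C=s['pixels'].astype(int)
E
python3 plan.py 0.68 -0.0265 0.036 88.1
```

```text
lock top (array([ 0.683, -0.028]), 59, 24, 88.4, 0.0718, 2027)
t 2.2 at [ 0.6817 -0.0266  0.1984] yawY 87.9 q6 -1.74 gap 1.00 F [0.5 1.1 0.3]
  travel [0.0021, -0.0, 0.2031] turn [0.0002, -0.0, -0.0013] rows>=3.9
 -> 0.68 -0.0265 0.036 88.1
```

View pics/w1.png

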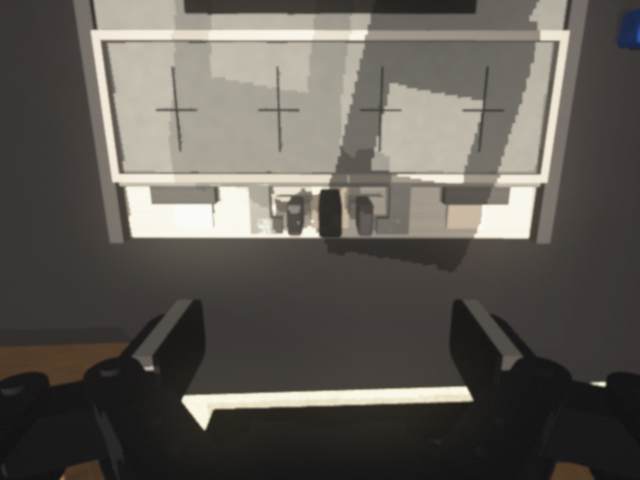

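Wrist view: the lock is at (330,212) px, with its buttons symmetric between the fingers. I'll descend and pinch.

Request:
apply_moves(claw=[1, 1, 1, 1, 1], travel=[[0, 0, 0.05], [0, 0, 0.1], [0, 0, 0.15], [0, 0, 0.18], [0, 0, 0.202]], turn=[[0, 0, -0.001], [0, 0, -0.001], [0, 0, -0.001], [0, 0, -0.001], [0, 0, -0.001]])

```text
t: 2.65
tcp_pos: [0.6768, -0.0221, 0.0341]
tool_rot: [0.015, 1.0, 0.001, -0.004]
force: [-0.6, 0.6, -0.2]
finger_gap: 0.997
gripper_force: 0.0
```

Request:
apply_moves(claw=[-0.2, -0.4, -0.6, -1, -1], travel=[[0, 0, 0], [0, 0, 0], [0, 0, 0], [0, 0, 0], [0, 0, 0]], turn=[[0, 0, 0], [0, 0, 0], [0, 0, 0], [0, 0, 0], [0, 0, 0]], newtons=40)

```text
t: 3.07
tcp_pos: [0.6798, -0.0277, 0.0407]
tool_rot: [0.015, 1.0, -0.002, -0.0]
force: [-5.6, -7.6, 2.4]
finger_gap: 0.457
gripper_force: 41.6
```

Request:
apply_moves(claw=[-1, -1, -1, -1, -1], travel=[[0, 0, 0], [0, 0, 0], [0, 0, 0], [0, 0, 0], [0, 0, 0]], turn=[[0, 0, 0], [0, 0, 0], [0, 0, 0], [0, 0, 0], [0, 0, 0]])

```text
t: 3.48
tcp_pos: [0.6798, -0.0277, 0.0407]
tool_rot: [0.016, 1.0, -0.002, -0.0]
force: [-5.9, -7.0, 3.1]
finger_gap: 0.459
gripper_force: 41.6
```

```bash
python3 plan.py "0.6805 -0.027 0.13 88.1|0.5275 -0.022 0.13 88.1|0.5275 -0.022 0.04 88.1"
```

```text
t 3.5 at [ 0.6798 -0.0277  0.0407] yawY 88.2 q6 -1.74 gap 0.46 F [-5.9 -7.   3.1]
  travel [-0.0007, 0.0005, -0.1117] turn [-0.001, -0.0002, 0.0007] rows>=2.1
 -> 0.6805 -0.027 0.13 88.1
  travel [0.1914, -0.0001, 0.0] turn [0.0, 0.0, 0.0] rows>=3.7
 -> 0.5275 -0.022 0.13 88.1
  travel [0.0, 0.0, 0.1125] turn [0.0, 0.0, 0.0] rows>=2.2
 -> 0.5275 -0.022 0.04 88.1
```

Request:
apply_moves(claw=[0.5, 1, 1, 1, 1], travel=[[0, 0, 0], [0, 0, 0], [0, 0, -0.05], [0, 0, -0.1], [0, 0, -0.112]], turn=[[0, 0, 0], [0, 0, 0], [0, 0, 0], [0, 0, 0], [0, 0, 0]])

```text
t: 3.9
tcp_pos: [0.6855, -0.0257, 0.1349]
tool_rot: [0.015, 1.0, -0.001, 0.007]
force: [1.6, -1.2, 0.8]
finger_gap: 0.999
gripper_force: 0.0
```

Request:
apply_moves(claw=[-1, -1, -1, -1, -1], travel=[[0.05, 0, 0], [0.1, 0, 0], [0.15, 0, 0], [0.19, 0, 0], [0.19, 0, 0]], turn=[[0, 0, 0], [0, 0, 0], [0, 0, 0], [0, 0, 0], [0, 0, 0]])

```text
t: 4.32
tcp_pos: [0.5198, -0.0184, 0.1275]
tool_rot: [0.016, 1.0, 0.001, -0.005]
force: [-1.7, 0.6, 0.2]
finger_gap: 0.3
gripper_force: 0.0
```

Request:
apply_moves(claw=[-1, -1, -1, -1, -1], travel=[[0, 0, 0], [0, 0, 0.04], [0, 0, 0.08], [0, 0, 0.108], [0, 0, 0.108]], turn=[[0, 0, 0], [0, 0, 0], [0, 0, 0], [0, 0, 0], [0, 0, 0]])

```text
t: 4.73
tcp_pos: [0.5288, -0.0207, 0.0378]
tool_rot: [0.016, 1.0, 0.001, -0.002]
force: [-0.3, 0.0, 0.7]
finger_gap: 0.003
gripper_force: 0.0
```

```bash
python3 - <<'E'
from h import *
s=snap('wrist','w2.png')
E
python3 plan.py "0.5275 -0.022 0.026 88.1"
```

```text
t 4.8 at [ 0.5296 -0.0209  0.0396] yawY 88.2 q6 -1.79 gap -0.00 F [-0.8 -0.1 -0. ]
  travel [0.0025, -0.0015, 0.017] turn [0.0002, -0.0004, 0.0006] rows>=0.3
 -> 0.5275 -0.022 0.026 88.1
```

View pics/w2.png

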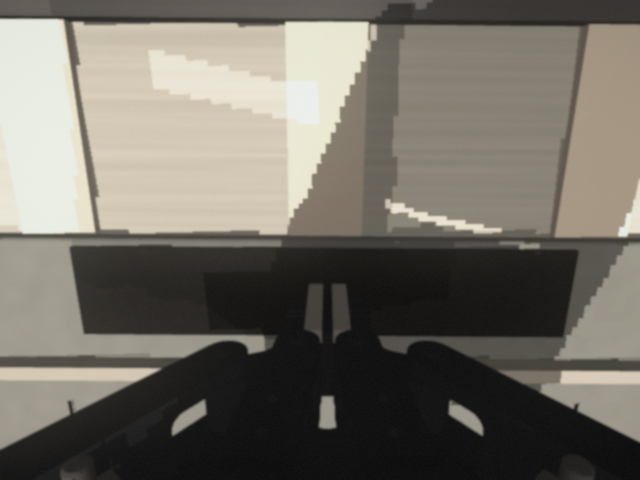

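The wrist view shows the shut finger tips at about (328,285), above the middle of the rubber strip, which spans rows 247–335. I'll press now.

Request:
apply_moves(claw=[-1, -1, -1, -1, -1], travel=[[0.002, 0, 0.01], [0.002, 0, 0.016], [0.002, 0, 0.018], [0.002, 0, 0.02], [0.002, 0, 0.02]], turn=[[0, 0, 0], [0, 0, 0], [0, 0, 0], [0, 0, 0], [0, 0, 0]])

```text
t: 5.2
tcp_pos: [0.5279, -0.0212, 0.0261]
tool_rot: [0.016, 1.0, -0.0, 0.001]
force: [-0.4, -0.8, 3.1]
finger_gap: 0.001
gripper_force: 1.5
```

Request:
apply_moves(claw=[-1, -1, -1, -1, -1], travel=[[0, 0, 0.002], [0, 0, 0.004], [0, 0, 0.004], [0.005, 0, 0.004], [0.01, 0, 0.004]], turn=[[0, 0, 0], [0, 0, 0], [0, 0, 0], [0, 0, 0], [0, 0, 0]])

```text
t: 5.62
tcp_pos: [0.5257, -0.0221, 0.026]
tool_rot: [0.016, 1.0, -0.002, 0.008]
force: [4.0, 1.3, 18.0]
finger_gap: 0.002
gripper_force: 9.1
```

Request:
apply_moves(claw=[-1, -1, -1, -1, -1], travel=[[0.009, 0, 0], [0.018, 0, 0], [0.027, 0, 0], [0.036, 0, 0], [0.045, 0, 0]], turn=[[0, 0, 0], [0, 0, 0], [0, 0, 0], [0, 0, 0], [0, 0, 0]])

```text
t: 6.03
tcp_pos: [0.4912, -0.0215, 0.026]
tool_rot: [0.016, 1.0, -0.002, 0.01]
force: [5.6, 3.2, 23.5]
finger_gap: -0.0
gripper_force: 11.5
```

Request:
apply_moves(claw=[-1, -1, -1, -1, -1], travel=[[0.009, 0, 0], [0.018, 0, 0], [0.027, 0, 0], [0.036, 0, 0], [0.045, 0, 0]], turn=[[0, 0, 0], [0, 0, 0], [0, 0, 0], [0, 0, 0], [0, 0, 0]])

```text
t: 6.45
tcp_pos: [0.4558, -0.0201, 0.0259]
tool_rot: [0.016, 1.0, -0.002, 0.011]
force: [8.0, 8.0, 29.4]
finger_gap: -0.002
gripper_force: 14.6
```

Request:
apply_moves(claw=[-1, -1, -1, -1, -1], travel=[[0.004, 0, 0], [0.004, 0, 0], [0.004, 0, 0], [0.004, 0, 0], [0.004, 0, 0]], turn=[[0, 0, 0], [0, 0, 0], [0, 0, 0], [0, 0, 0], [0, 0, 0]])

```text
t: 6.87
tcp_pos: [0.451, -0.0198, 0.0259]
tool_rot: [0.016, 1.0, -0.002, 0.009]
force: [4.0, 4.2, 32.4]
finger_gap: -0.004
gripper_force: 15.9
```

Run:
```python
from h import *
s=snap('top','t2.png');P=cloud(s);C=s['pixels'].astype(int)
m=blob(P,(C.max(-1)<40)&(P[...,2]>.015)&(P[...,2]<.04),270,255);print('pad part',rect(P,m))
print(manip.sense()['tcp_pos'],manip.sense()['force'])
```

```text
pad part (array([0.4531, 0.072 ]), 35, 16, -1.7, 0.0293, 83)
[ 0.45096803 -0.01984122  0.02591544] [ 4.05362542  4.55910126 31.77796459]
```

View pics/t2.png

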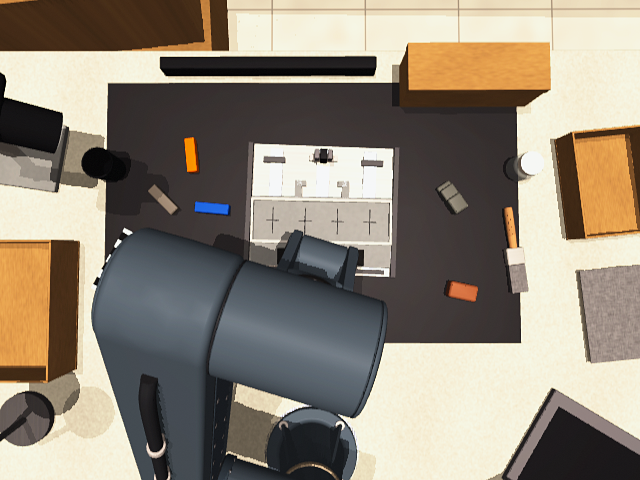

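Request:
apply_moves(claw=[-1, -1, -1, -1, -1], travel=[[0.004, 0, 0], [0.008, 0, 0], [0.008, 0, 0], [0.008, 0, 0], [0.008, 0, 0]], turn=[[0, 0, 0], [0, 0, 0], [0, 0, 0], [0, 0, 0], [0, 0, 0]])

```text
t: 7.33
tcp_pos: [0.4474, -0.0202, 0.0259]
tool_rot: [0.017, 1.0, -0.003, 0.012]
force: [9.2, 6.3, 29.4]
finger_gap: -0.001
gripper_force: 14.7
```

Request:
apply_moves(claw=[-1, -1, -1, -1, -1], travel=[[0, 0, -0.01], [0, 0, -0.06], [0, 0, -0.11], [0, 0, -0.16], [0, 0, -0.16]], turn=[[0, 0, 0], [0, 0, 0], [0, 0, 0], [0, 0, 0], [0, 0, 0]])

```text
t: 7.75
tcp_pos: [0.4417, -0.0193, 0.1562]
tool_rot: [0.015, 1.0, -0.002, 0.007]
force: [1.8, -0.7, -0.1]
finger_gap: -0.001
gripper_force: 0.0
```

```bash
python3 plan.py "0.53 -0.024 0.25 88.1"
```

```text
t 7.8 at [ 0.4417 -0.0193  0.1562] yawY 88.2 q6 -1.84 gap -0.00 F [ 1.8 -0.7 -0.1]
  travel [-0.1122, -0.0029, -0.1157] turn [-0.0012, 0.0045, 0.0007] rows>=3.1
 -> 0.53 -0.024 0.25 88.1
```

Request:
apply_moves(claw=[1, 1, 1, 1, 1], travel=[[-0.17, -0.003, -0.11], [-0.17, -0.003, -0.11], [-0.17, -0.003, -0.11], [-0.17, -0.003, -0.11], [-0.17, -0.003, -0.11]], turn=[[0, 0, 0], [0, 0, 0], [0, 0, 0], [0, 0, 0], [0, 0, 0]])

```text
t: 8.17
tcp_pos: [0.5827, -0.0267, 0.2433]
tool_rot: [0.016, 1.0, -0.002, 0.009]
force: [0.9, -0.1, 0.7]
finger_gap: 0.709
gripper_force: 0.0
```

Request:
apply_moves(claw=[1], travel=[[0, 0, 0]], turn=[[0, 0, 0]])

```text
t: 8.25
tcp_pos: [0.5752, -0.0253, 0.239]
tool_rot: [0.016, 1.0, -0.0, 0.002]
force: [-0.5, 0.0, -0.6]
finger_gap: 0.846
gripper_force: 0.0
```

Run:
```python
from h import *
s=snap('wrist','w3.png');P=cloud(s);C=s['pixels'].astype(int);z=P[...,2]
np.savez('w3.npz',**s)
m=(C.max(-1)<45)&(z>.018)&(z<.034)&(P[...,0]<.50)&(P[...,0]>.41)&(abs(P[...,1]+.02)<.12);n,l,st,c=cv2.connectedComponentsWithStats(m.astype(np.uint8));k=1+st[1:,4].argmax();print('pad',rect(P,l==k))
# ribs: top z .032 vs plate .024
m=(z>.0285)&(z<.037)&(P[...,0]<.64)&(abs(P[...,1]+.024)<.15); print('ribs',rect(P,m))
s=snap('top');P=cloud(s);C=s['pixels'].astype(int)
m=blob(P,(C.max(-1)<40)&(P[...,2]>.015)&(P[...,2]<.04),321,260);print('pad top',rect(P,m))
print(manip.sense()['tcp_pos'])
```

```text
pad (array([0.4509, 0.0174]), 123, 37, 88.2, 0.0261, 6286)
ribs (array([ 0.5319, -0.024 ]), 304, 104, 87.7, 0.032, 5671)Traceback (most recent call last):
  File "<stdin>", line 8, in <module>
  File "h.py", line 21, in blob
    return l==np.bincount(w).argmax()
              ~~~~~~~~~~~~~~~~~~~~~^^
ValueError: attempt to get argmax of an empty sequence
```

View pics/w3.png

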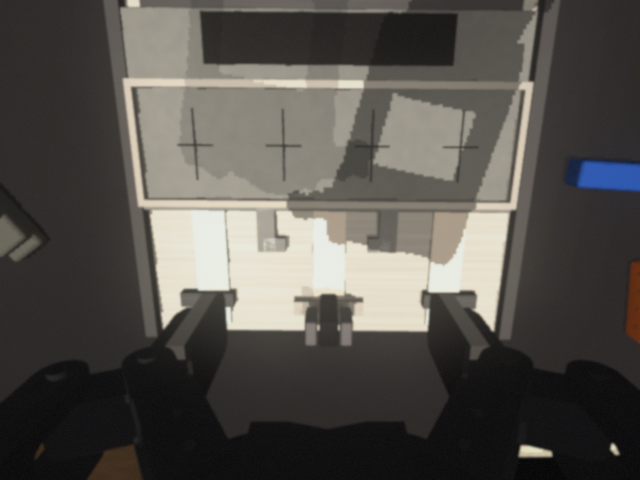

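The wrist view shows the four bay crosses at (195,145), (283,146), (372,146) and (461,147), and the plate drawn back towards the near stop.

```bash
python3 - <<'E'
from h import *
s=dict(np.load('w3.npz'));P=cloud(s);z=P[...,2]
for u,v in [(195,145),(283,146),(372,146),(461,147)]:
    print(np.round(np.median(P[v-2:v+3,u-2:u+3].reshape(-1,3),0),4))
m=(z>.055)&(z<.09)&(abs(P[...,0]-.68)<.04)&(abs(P[...,1]+.0265)<.04);print('lock top',rect(P,m))
for c in (225,330,420):
  print(c,'pad x',P[12:64,c,0][[0,-1]], 'lock')
E
python3 plan.py "0.58 -0.326 0.15 33.4|0.588 -0.327 0.15 -56"
```

```text
[ 0.5281 -0.1363  0.0234]
[ 0.5311 -0.0617  0.0233]
[0.5335 0.0135 0.023 ]
[0.5367 0.0889 0.0231]
lock top (array([ 0.6825, -0.0275]), 41, 24, -90.0, 0.0716, 1386)
225 pad x [0.42811049 0.46456698] lock
330 pad x [0.43020838 0.46736192] lock
420 pad x [0.43231738 0.46957665] lock
t 8.3 at [ 0.5714 -0.0245  0.2367] yawY 88.2 q6 -1.78 gap 1.00 F [0.3 0.1 0.5]
  travel [-0.0115, -0.1882, 0.054] turn [-0.0002, -0.0006, 0.1522] rows>=3.8
  travel [-0.0967, -0.1618, 0.054] turn [-0.0002, -0.0006, 0.1522] rows>=3.8
 -> 0.58 -0.326 0.15 33.4
  travel [-0.0022, 0.0026, 0.0] turn [0.0, 0.0, 0.1656] rows>=4.2
  travel [-0.0006, 0.0033, 0.0] turn [0.0, 0.0, 0.1656] rows>=4.2
  travel [0.0011, 0.0032, 0.0] turn [0.0, 0.0, 0.1656] rows>=4.2
 -> 0.588 -0.327 0.15 -56
```

```bash
python3 plan.py "0.59 -0.328 0.16 123.4"
cat > look.py <<'E'
"""look.py x y [h]: wrist look at find near x,y ; rect of points above table / plate"""
import sys
from h import *
x,y=float(sys.argv[1]),float(sys.argv[2]); lo=float(sys.argv[3]) if len(sys.argv)>3 else .008
s=snap('wrist');P=cloud(s);z=P[...,2]
m=(z>lo)&(z<lo+.06)&(np.hypot(P[...,0]-x,P[...,1]-y)<.09)
n,l,st,c=cv2.connectedComponentsWithStats(cv2.erode(m.astype(np.uint8),np.ones((3,3))))
for k in range(1,n):
    if st[k,4]>400: print(rect(P,cv2.dilate((l==k).astype(np.uint8),np.ones((3,3)))>0),'bbox',st[k,:4].tolist())
E
```

```text
t 8.3 at [ 0.5714 -0.0245  0.2367] yawY 88.2 q6 -1.78 gap 1.00 F [0.3 0.1 0.5]
  travel [-0.0178, -0.1893, 0.0478] turn [0.0003, -0.0005, -0.0978] rows>=3.8
  travel [0.0404, -0.1857, 0.0479] turn [0.0003, -0.0005, -0.0978] rows>=3.8
 -> 0.59 -0.328 0.16 123.4
```

Request:
apply_moves(claw=[1, 1, 1, 1, 1], travel=[[-0.018, -0.189, 0.048], [-0.018, -0.189, 0.048], [-0.018, -0.189, 0.048], [-0.018, -0.189, 0.048], [-0.018, -0.189, 0.048]], turn=[[0, 0, -0.098], [0, 0, -0.098], [0, 0, -0.098], [0, 0, -0.098], [0, 0, -0.098]])

```text
t: 8.77
tcp_pos: [0.5806, -0.182, 0.1962]
tool_rot: [-0.135, 0.991, -0.0, -0.002]
force: [0.4, -0.5, 0.2]
finger_gap: 1.0
gripper_force: 0.0
```

Request:
apply_moves(claw=[1, 1, 1, 1, 1], travel=[[0.04, -0.186, 0.048], [0.04, -0.186, 0.048], [0.04, -0.186, 0.048], [0.04, -0.186, 0.048], [0.04, -0.186, 0.048]], turn=[[0, 0, -0.098], [0, 0, -0.098], [0, 0, -0.098], [0, 0, -0.098], [0, 0, -0.098]])

```text
t: 9.18
tcp_pos: [0.5904, -0.3336, 0.1577]
tool_rot: [-0.285, 0.958, 0.0, -0.002]
force: [0.7, 0.0, 0.2]
finger_gap: 0.998
gripper_force: 0.0
```

Request:
apply_moves(claw=[1, 1, 1], travel=[[0, 0, 0], [0, 0, 0], [0, 0, 0]], turn=[[0, 0, 0], [0, 0, 0], [0, 0, 0]])

```text
t: 9.43
tcp_pos: [0.592, -0.3262, 0.1607]
tool_rot: [-0.289, 0.957, 0.001, -0.001]
force: [-0.1, -0.1, -0.3]
finger_gap: 1.001
gripper_force: 0.0
```

```bash
python3 look.py 0.589 -0.328; python3 plan.py "0.59 -0.328 0.005 123.4"
```

```text
(array([ 0.591 , -0.3297]), 75, 36, 33.3, 0.0294, 5192) bbox [299, 160, 52, 100]
t 9.5 at [ 0.5924 -0.3263  0.161 ] yawY 123.6 q6 -2.83 gap 1.00 F [-0.5 -1.  -1.2]
  travel [0.0037, -0.0004, 0.1951] turn [0.0005, -0.0001, 0.0009] rows>=3.7
 -> 0.59 -0.328 0.005 123.4
```

```bash
python3 - <<'E'
from h import *
print(np.round(manip.sense()['q'],3))
E
python3 plan.py "0.591 -0.3297 0.16 -56.7|0.591 -0.3297 0.04 -56.7"
```

```text
[-0.668  0.674  1.356  0.     1.113 -2.825]
t 9.5 at [ 0.5924 -0.3263  0.161 ] yawY 123.6 q6 -2.83 gap 1.00 F [-0.5 -1.  -1.2]
  travel [0.0006, -0.0004, 0.0002] turn [0.0, 0.0001, -0.1664] rows>=4.2
  travel [0.0008, -0.0001, 0.0002] turn [0.0, 0.0001, -0.1664] rows>=4.2
  travel [0.0007, 0.0003, 0.0002] turn [0.0, 0.0001, -0.1664] rows>=4.2
  travel [0.0004, 0.0006, 0.0002] turn [0.0, 0.0001, -0.1664] rows>=4.2
  travel [0.0001, 0.0008, 0.0002] turn [0.0, 0.0001, -0.1664] rows>=4.2
  travel [-0.0003, 0.0007, 0.0002] turn [0.0, 0.0001, -0.1664] rows>=4.2
 -> 0.591 -0.3297 0.16 -56.7
  travel [0.0, 0.0, 0.15] turn [0.0, 0.0, 0.0] rows>=2.9
 -> 0.591 -0.3297 0.04 -56.7
```

Request:
apply_moves(claw=[1, 1, 1, 1, 1], travel=[[0, 0, 0], [0, 0, 0], [0, 0, 0], [0, 0, 0], [0, 0, 0]], turn=[[0, 0, 0.167], [0, 0, 0.167], [0, 0, 0.167], [0, 0, 0.167], [0, 0, 0.167]])

```text
t: 9.9
tcp_pos: [0.593, -0.3267, 0.1615]
tool_rot: [-0.029, 1.0, 0.0, 0.0]
force: [0.0, 0.2, -0.3]
finger_gap: 1.001
gripper_force: 0.0
```

Request:
apply_moves(claw=[1, 1, 1, 1, 1], travel=[[0, 0, 0], [0, 0, 0], [0, 0, 0], [0, 0, 0], [0, 0, 0]], turn=[[0, 0, 0.167], [0, 0, 0.167], [0, 0, 0.167], [0, 0, 0.167], [0, 0, 0.167]])

```text
t: 10.32
tcp_pos: [0.593, -0.3272, 0.1613]
tool_rot: [0.23, 0.973, 0.0, 0.0]
force: [0.8, 0.5, 0.3]
finger_gap: 0.997
gripper_force: 0.0
```

Request:
apply_moves(claw=[1, 1, 1, 1, 1], travel=[[0, 0, 0], [0, 0, 0], [0, 0, 0], [0, 0, 0], [0, 0, 0]], turn=[[0, 0, 0.167], [0, 0, 0.167], [0, 0, 0.167], [0, 0, 0.167], [0, 0, 0.167]])

```text
t: 10.73
tcp_pos: [0.5929, -0.3276, 0.1612]
tool_rot: [0.474, 0.88, 0.0, 0.0]
force: [0.1, 0.5, -0.3]
finger_gap: 1.001
gripper_force: 0.0
```

Request:
apply_moves(claw=[1, 1, 1, 1, 1], travel=[[0, 0, 0], [0, 0, 0], [0, 0, 0], [0, 0, 0], [0, 0, 0]], turn=[[0, 0, 0.167], [0, 0, 0.167], [0, 0, 0.167], [0, 0, 0.167], [0, 0, 0.167]])

```text
t: 11.15
tcp_pos: [0.5929, -0.3279, 0.1611]
tool_rot: [0.686, 0.727, 0.0, 0.0]
force: [-0.2, 0.0, -0.0]
finger_gap: 1.0
gripper_force: 0.0
```

Request:
apply_moves(claw=[1, 1, 1, 1, 1], travel=[[0, 0, 0], [0, 0, 0], [0, 0, 0], [0, 0, 0], [0, 0, 0]], turn=[[0, 0, 0.167], [0, 0, 0.167], [0, 0, 0.167], [0, 0, 0.167], [0, 0, 0.167]])

```text
t: 11.57
tcp_pos: [0.5928, -0.328, 0.161]
tool_rot: [0.851, 0.525, -0.0, -0.0]
force: [-1.4, 0.0, -0.7]
finger_gap: 1.003
gripper_force: 0.0
```

Request:
apply_moves(claw=[1, 1, 1, 1, 1], travel=[[0, 0, 0], [0, 0, 0], [0, 0, 0], [0, 0, 0], [0, 0, 0]], turn=[[0, 0, 0.167], [0, 0, 0.167], [0, 0, 0.167], [0, 0, 0.167], [0, 0, 0.167]])

```text
t: 11.98
tcp_pos: [0.5929, -0.3282, 0.161]
tool_rot: [0.958, 0.286, 0.0, 0.0]
force: [0.3, -0.3, -1.5]
finger_gap: 1.003
gripper_force: 0.0
```

```bash
python3 look.py 0.589 -0.328; python3 plan.py "0.5905 -0.3295 0.005 -56.7"
```

```text
(array([ 0.5927, -0.3294]), 75, 36, 33.4, 0.0295, 5492) bbox [303, 165, 50, 107]
t 12.0 at [ 0.5928 -0.3282  0.161 ] yawY -56.6 q6 0.32 gap 1.00 F [-0.1 -0.5 -0.6]
  travel [-0.0033, -0.0002, 0.195] turn [-0.0, 0.0, 0.0004] rows>=3.7
 -> 0.5905 -0.3295 0.005 -56.7
```

Request:
apply_moves(claw=[1, 1, 1, 1, 1], travel=[[-0.002, 0, 0.05], [-0.002, 0, 0.1], [-0.002, 0, 0.15], [-0.002, 0, 0.18], [-0.002, 0, 0.194]], turn=[[0, 0, 0], [0, 0, 0], [0, 0, 0], [0, 0, 0], [0, 0, 0]])

```text
t: 12.45
tcp_pos: [0.589, -0.3273, 0.0013]
tool_rot: [0.958, 0.288, -0.002, -0.003]
force: [-0.8, 0.4, -0.7]
finger_gap: 1.003
gripper_force: 0.0
```

Request:
apply_moves(claw=[0.5, -1, -1, -1, -1], travel=[[0, 0, 0], [0, 0, 0], [0, 0, 0], [0, 0, 0], [0, 0, 0]], turn=[[0, 0, 0], [0, 0, 0], [0, 0, 0], [0, 0, 0], [0, 0, 0]], newtons=50)

```text
t: 12.87
tcp_pos: [0.5931, -0.3305, 0.0085]
tool_rot: [0.958, 0.285, 0.001, 0.002]
force: [0.2, -0.1, 0.3]
finger_gap: 0.407
gripper_force: 51.8
```

Request:
apply_moves(claw=[-1, -1, -1, -1, -1], travel=[[0, 0, 0], [0, 0, -0.03], [0, 0, -0.06], [0, 0, -0.09], [0, 0, -0.12]], turn=[[0, 0, 0], [0, 0, 0], [0, 0, 0], [0, 0, 0], [0, 0, 0]])

```text
t: 13.28
tcp_pos: [0.5911, -0.329, 0.1029]
tool_rot: [0.958, 0.285, -0.0, -0.0]
force: [-0.6, 0.1, -1.6]
finger_gap: 0.413
gripper_force: 51.7
```

```bash
python3 plan.py "0.592 -0.3295 0.1 -56.7|0.528 -0.1365 0.1 -92|0.528 -0.1365 0.032 -92"
```

```text
t 13.3 at [ 0.5911 -0.329   0.1029] yawY -56.9 q6 0.32 gap 0.41 F [-0.6  0.1 -1.6]
  travel [0.0006, 0.0011, 0.0037] turn [-0.0001, 0.0, -0.0009] rows>=0.1
 -> 0.592 -0.3295 0.1 -56.7
  travel [0.0328, -0.1228, 0.0] turn [0.0, 0.0, 0.0981] rows>=2.5
  travel [-0.006, -0.1269, 0.0] turn [0.0, 0.0, 0.0981] rows>=2.5
 -> 0.528 -0.1365 0.1 -92
  travel [0.0, 0.0, 0.085] turn [0.0, 0.0, 0.0] rows>=1.6
 -> 0.528 -0.1365 0.032 -92
```

Request:
apply_moves(claw=[-1, -1, -1, -1, -1], travel=[[0.033, -0.123, 0], [0.033, -0.123, 0], [0.033, -0.123, 0], [0.033, -0.123, 0], [0.033, -0.123, 0]], turn=[[0, 0, 0.098], [0, 0, 0.098], [0, 0, 0.098], [0, 0, 0.098], [0, 0, 0.098]])

```text
t: 13.7
tcp_pos: [0.5597, -0.2313, 0.1023]
tool_rot: [0.991, 0.136, 0.0, 0.0]
force: [1.1, 0.3, -1.3]
finger_gap: 0.41
gripper_force: 56.7
```

Request:
apply_moves(claw=[-1, -1, -1, -1, -1], travel=[[-0.006, -0.127, 0], [-0.006, -0.127, 0], [-0.006, -0.127, 0], [-0.006, -0.127, 0], [-0.006, -0.127, 0]], turn=[[0, 0, 0.098], [0, 0, 0.098], [0, 0, 0.098], [0, 0, 0.098], [0, 0, 0.098]])

```text
t: 14.12
tcp_pos: [0.5292, -0.1364, 0.1021]
tool_rot: [1.0, -0.018, 0.001, 0.001]
force: [0.7, 0.2, -0.9]
finger_gap: 0.411
gripper_force: 56.7
```

Request:
apply_moves(claw=[-1, -1, -1], travel=[[0, 0, 0], [0, 0, 0], [0, 0, 0]], turn=[[0, 0, 0], [0, 0, 0], [0, 0, 0]])

```text
t: 14.37
tcp_pos: [0.5292, -0.1376, 0.1018]
tool_rot: [1.0, -0.019, 0.001, 0.0]
force: [-0.0, 0.9, -1.7]
finger_gap: 0.406
gripper_force: 56.7
```

```bash
python3 plan.py "0.528 -0.1365 0.0325 -92"
python3 - <<'E'
from h import *
s=snap('wrist','w4.png')
E
```

```text
t 14.4 at [ 0.5292 -0.1376  0.1018] yawY -92.2 q6 1.15 gap 0.41 F [-0.   0.9 -1.7]
  travel [-0.0017, -0.0014, 0.0867] turn [0.0003, -0.0006, -0.0013] rows>=1.7
 -> 0.528 -0.1365 0.0325 -92
```

View pics/w4.png

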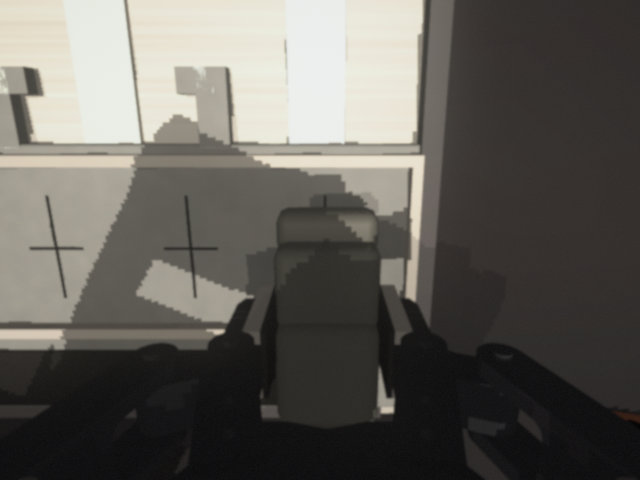

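The axe is held at its middle (325,320), with the bay 0 cross just behind it at (325,205). I'll lower it.

Request:
apply_moves(claw=[-1, -1, -1, -1, -1], travel=[[-0.002, -0.001, 0.03], [-0.002, -0.001, 0.055], [-0.002, -0.001, 0.07], [-0.002, -0.001, 0.08], [-0.002, -0.001, 0.085]], turn=[[0, 0, 0], [0, 0, 0], [0, 0, 0], [0, 0, 0], [0, 0, 0]])

```text
t: 14.83
tcp_pos: [0.5263, -0.1354, 0.0325]
tool_rot: [1.0, -0.019, -0.001, -0.0]
force: [0.1, 0.5, 1.7]
finger_gap: 0.41
gripper_force: 57.1
```

Request:
apply_moves(claw=[-1, -1, -1, -1, -1], travel=[[0, 0, 0], [0, 0, 0], [0, 0, 0.001], [0, 0, 0.001], [0, 0, 0.001]], turn=[[0, 0, 0], [0, 0, 0], [0, 0, 0], [0, 0, 0], [0, 0, 0]])

```text
t: 15.25
tcp_pos: [0.5268, -0.1351, 0.0334]
tool_rot: [1.0, -0.019, 0.0, 0.0]
force: [0.5, 1.1, -1.8]
finger_gap: 0.409
gripper_force: 56.7
```

Request:
apply_moves(claw=[-1, -1, -1, 0, 0.1], travel=[[0, 0, 0.001], [0, 0, 0.002], [0, 0, 0.002], [0, 0, 0.002], [0, 0, 0.002]], turn=[[0, 0, 0], [0, 0, 0], [0, 0, 0], [0, 0, 0], [0, 0, 0]])

```text
t: 15.67
tcp_pos: [0.5268, -0.1351, 0.0317]
tool_rot: [1.0, -0.019, 0.0, 0.0]
force: [-0.3, -0.6, 0.2]
finger_gap: 0.549
gripper_force: 0.0
```

Request:
apply_moves(claw=[0.1, 0.1, 0.1, 0.1, 0.1], travel=[[0, 0, 0], [0, 0, -0.03], [0, 0, -0.07], [0, 0, -0.12], [0, 0, -0.16]], turn=[[0, 0, 0], [0, 0, 0], [0, 0, 0], [0, 0, 0], [0, 0, 0]])

```text
t: 16.08
tcp_pos: [0.5265, -0.1349, 0.161]
tool_rot: [1.0, -0.019, 0.0, 0.0]
force: [1.1, 0.2, -0.8]
finger_gap: 0.548
gripper_force: 0.0
```

```bash
python3 plan.py "0.372 -0.347 0.16 -12.5"; python3 look.py 0.528 -0.1365 0.036
python3 - <<'E'
from h import *
s=snap('top');P=cloud(s)
for n,u,v in [('whet',162,199),('sherd',164,281),('axe',371,221),('loom',462,291)]:
  try:
    m=blob(P,(P[...,2]>(0.036 if n=='axe' else .008))&(P[...,2]<.1),u,v); print(n,rect(P,m))
  except Exception as e: print(n,'?')
E
```

```text
t 16.1 at [ 0.5265 -0.1349  0.161 ] yawY -92.2 q6 1.15 gap 0.55 F [ 1.1  0.2 -0.8]
  travel [-0.061, 0.0907, 0.0004] turn [0.0, -0.0, -0.1475] rows>=3.7
  travel [-0.0951, 0.0539, 0.0004] turn [0.0, -0.0, -0.1475] rows>=3.7
  travel [-0.1092, 0.0057, 0.0004] turn [0.0, -0.0, -0.1475] rows>=3.7
 -> 0.372 -0.347 0.16 -12.5
(array([ 0.527 , -0.1359]), 72, 36, -2.6, 0.0535, 6006) bbox [301, 170, 54, 113]
whet (array([0.5832, 0.3472]), 82, 24, 45.6, 0.0268, 394)
sherd (array([0.3937, 0.3413]), 72, 38, 10.9, 0.0235, 504)
axe (array([ 0.5037, -0.1336]), 36, 36, 87.4, 0.0571, 205)
loom (array([ 0.3707, -0.347 ]), 67, 38, 77.5, 0.0347, 499)
```

Request:
apply_moves(claw=[1, 1, 1, 1, 1], travel=[[-0.061, 0.091, 0], [-0.061, 0.091, 0], [-0.061, 0.091, 0], [-0.061, 0.091, 0], [-0.061, 0.091, 0]], turn=[[0, 0, -0.148], [0, 0, -0.148], [0, 0, -0.148], [0, 0, -0.148], [0, 0, -0.148]])

```text
t: 16.6
tcp_pos: [0.474, -0.2065, 0.1586]
tool_rot: [0.977, 0.212, -0.0, -0.001]
force: [-0.2, 0.2, -0.2]
finger_gap: 1.002
gripper_force: 0.0
```

Request:
apply_moves(claw=[1, 1, 1, 1, 1], travel=[[-0.095, 0.054, 0], [-0.095, 0.054, 0], [-0.095, 0.054, 0], [-0.095, 0.054, 0], [-0.095, 0.054, 0]], turn=[[0, 0, -0.148], [0, 0, -0.148], [0, 0, -0.148], [0, 0, -0.148], [0, 0, -0.148]])

```text
t: 17.02
tcp_pos: [0.4232, -0.277, 0.1587]
tool_rot: [0.903, 0.43, -0.0, -0.001]
force: [0.5, -0.4, -0.1]
finger_gap: 1.0
gripper_force: 0.0
```

Request:
apply_moves(claw=[1, 1, 1, 1, 1], travel=[[-0.109, 0.006, 0], [-0.109, 0.006, 0], [-0.109, 0.006, 0], [-0.109, 0.006, 0], [-0.109, 0.006, 0]], turn=[[0, 0, -0.147], [0, 0, -0.147], [0, 0, -0.147], [0, 0, -0.147], [0, 0, -0.147]])

```text
t: 17.43
tcp_pos: [0.3726, -0.3476, 0.1589]
tool_rot: [0.781, 0.625, 0.0, -0.0]
force: [0.9, -0.3, -0.2]
finger_gap: 1.0
gripper_force: 0.0
```

Request:
apply_moves(claw=[1, 1, 1], travel=[[0, 0, 0], [0, 0, 0], [0, 0, 0]], turn=[[0, 0, 0], [0, 0, 0], [0, 0, 0]])

```text
t: 17.68
tcp_pos: [0.3732, -0.3466, 0.1592]
tool_rot: [0.78, 0.626, 0.0, -0.0]
force: [0.4, 1.1, -0.3]
finger_gap: 1.002
gripper_force: 0.0
```

```bash
python3 look.py 0.373 -0.349; python3 plan.py "0.373 -0.349 0.005 -12.5"
```

```text
(array([ 0.3734, -0.348 ]), 66, 38, 77.5, 0.0318, 5220) bbox [300, 172, 55, 95]
t 17.7 at [ 0.3732 -0.3467  0.1592] yawY -12.5 q6 -0.75 gap 1.00 F [-0.7 -1.1  0.2]
  travel [-0.0029, 0.0004, 0.1928] turn [-0.0001, -0.0001, 0.0002] rows>=3.7
 -> 0.373 -0.349 0.005 -12.5
```

Request:
apply_moves(claw=[1, 1, 1, 1, 1], travel=[[-0.002, 0, 0.05], [-0.002, 0, 0.1], [-0.002, 0, 0.15], [-0.002, 0, 0.18], [-0.002, 0, 0.193]], turn=[[0, 0, 0], [0, 0, 0], [0, 0, 0], [0, 0, 0], [0, 0, 0]])

```text
t: 18.15
tcp_pos: [0.3715, -0.347, 0.0017]
tool_rot: [0.78, 0.626, 0.0, -0.003]
force: [0.1, 0.3, 0.3]
finger_gap: 1.0
gripper_force: 0.0
```

Request:
apply_moves(claw=[1, 0.2, -1, -1, -1], travel=[[0, 0, 0], [0, 0, 0], [0, 0, 0], [0, 0, 0], [0, 0, 0]], turn=[[0, 0, 0], [0, 0, 0], [0, 0, 0], [0, 0, 0], [0, 0, 0]])

```text
t: 18.57
tcp_pos: [0.373, -0.35, 0.0065]
tool_rot: [0.779, 0.626, -0.0, 0.002]
force: [-6.1, 0.4, 2.8]
finger_gap: 0.454
gripper_force: 2.3
```

Request:
apply_moves(claw=[-1, -1, -1, -1, -1], travel=[[0, 0, 0], [0, 0, -0.03], [0, 0, -0.06], [0, 0, -0.09], [0, 0, -0.12]], turn=[[0, 0, 0], [0, 0, 0], [0, 0, 0], [0, 0, 0], [0, 0, 0]])

```text
t: 18.98
tcp_pos: [0.3722, -0.3489, 0.1024]
tool_rot: [0.78, 0.626, -0.0, 0.0]
force: [-0.1, 0.1, -2.0]
finger_gap: 0.434
gripper_force: 51.0
```

```bash
python3 plan.py "0.5305 -0.0615 0.1 -92"
```

```text
t 19.0 at [ 0.3722 -0.3489  0.1024] yawY -12.4 q6 -0.76 gap 0.43 F [-0.1  0.1 -2. ]
  travel [0.1311, 0.0386, 0.001] turn [0.0, 0.0, 0.1473] rows>=3.7
  travel [0.1346, -0.024, 0.001] turn [0.0, 0.0, 0.1473] rows>=3.7
  travel [0.1097, -0.0816, 0.001] turn [0.0, 0.0, 0.1473] rows>=3.7
 -> 0.5305 -0.0615 0.1 -92
```

Request:
apply_moves(claw=[-1, -1, -1, -1, -1], travel=[[0.131, 0.039, 0], [0.131, 0.039, 0], [0.131, 0.039, 0], [0.131, 0.039, 0], [0.131, 0.039, 0]], turn=[[0, 0, 0.147], [0, 0, 0.147], [0, 0, 0.147], [0, 0, 0.147], [0, 0, 0.147]])

```text
t: 19.4
tcp_pos: [0.4258, -0.2514, 0.1016]
tool_rot: [0.902, 0.432, 0.0, 0.0]
force: [0.7, -1.2, -1.6]
finger_gap: 0.436
gripper_force: 50.9
```

Request:
apply_moves(claw=[-1, -1, -1, -1, -1], travel=[[0.135, -0.024, 0], [0.135, -0.024, 0], [0.135, -0.024, 0], [0.135, -0.024, 0], [0.135, -0.024, 0]], turn=[[0, 0, 0.147], [0, 0, 0.147], [0, 0, 0.147], [0, 0, 0.147], [0, 0, 0.147]])

```text
t: 19.82
tcp_pos: [0.4789, -0.1564, 0.1012]
tool_rot: [0.977, 0.215, 0.0, 0.0]
force: [-0.1, -0.3, -1.1]
finger_gap: 0.433
gripper_force: 51.0
```

Request:
apply_moves(claw=[-1, -1, -1, -1, -1], travel=[[0.11, -0.082, 0], [0.11, -0.082, 0], [0.11, -0.082, 0], [0.11, -0.082, 0], [0.11, -0.082, 0]], turn=[[0, 0, 0.148], [0, 0, 0.148], [0, 0, 0.148], [0, 0, 0.148], [0, 0, 0.148]])

```text
t: 20.23
tcp_pos: [0.5316, -0.061, 0.1011]
tool_rot: [1.0, -0.015, 0.001, 0.0]
force: [-0.3, -0.6, -1.3]
finger_gap: 0.435
gripper_force: 51.0
```

Request:
apply_moves(claw=[-1, -1, -1, -1], travel=[[0, 0, 0], [0, 0, 0], [0, 0, 0], [0, 0, 0]], turn=[[0, 0, 0], [0, 0, 0], [0, 0, 0], [0, 0, 0]])

```text
t: 20.57
tcp_pos: [0.5305, -0.0623, 0.1009]
tool_rot: [1.0, -0.017, -0.0, 0.0]
force: [0.4, -0.4, -1.3]
finger_gap: 0.434
gripper_force: 51.0
```

```bash
python3 plan.py "0.5305 -0.0615 0.031 -92"; python3 look.py 0.53 -0.06 0.06
```

```text
t 20.6 at [ 0.5305 -0.0623  0.1009] yawY -92.0 q6 1.28 gap 0.43 F [ 0.4 -0.4 -1.3]
  travel [0.0, -0.0011, 0.0874] turn [0.0, 0.0001, 0.0] rows>=1.7
 -> 0.5305 -0.0615 0.031 -92
(array([ 0.565 , -0.0641]), 34, 3, 87.7, 0.1184, 1553) bbox [275, 218, 106, 18]
```

Request:
apply_moves(claw=[-1, -1, -1, -1, -1], travel=[[0, -0.002, 0.03], [0, -0.002, 0.055], [0, -0.002, 0.07], [0, -0.002, 0.08], [0, -0.002, 0.085]], turn=[[0, 0, 0], [0, 0, 0], [0, 0, 0], [0, 0, 0], [0, 0, 0]])

```text
t: 21.03
tcp_pos: [0.5303, -0.0597, 0.0318]
tool_rot: [1.0, -0.017, -0.001, -0.0]
force: [-0.1, 0.6, -1.9]
finger_gap: 0.435
gripper_force: 51.0
```

Request:
apply_moves(claw=[-1, -1, -1, -1, -1], travel=[[0, 0, 0], [0, 0, 0], [0, 0, 0.001], [0, 0, 0.002], [0, 0, 0.002]], turn=[[0, 0, 0], [0, 0, 0], [0, 0, 0], [0, 0, 0], [0, 0, 0]])

```text
t: 21.45
tcp_pos: [0.5313, -0.0595, 0.0318]
tool_rot: [1.0, -0.017, 0.0, 0.0]
force: [-0.0, -0.1, -2.6]
finger_gap: 0.434
gripper_force: 51.0
```

Request:
apply_moves(claw=[-1, -1, -1, 0, 0.15], travel=[[0, 0.002, 0.001], [0, 0.002, 0.002], [0, 0.002, 0.002], [0, 0.002, 0.002], [0, 0.002, 0.002]], turn=[[0, 0, 0], [0, 0, 0], [0, 0, 0], [0, 0, 0], [0, 0, 0]])

```text
t: 21.87
tcp_pos: [0.5312, -0.0612, 0.03]
tool_rot: [1.0, -0.017, 0.0, 0.0]
force: [-0.1, -0.2, 0.1]
finger_gap: 0.571
gripper_force: 0.0
```

Request:
apply_moves(claw=[0.15, 0.15, 0.15, 0.15, 0.15], travel=[[0, 0, 0], [0, 0, -0.03], [0, 0, -0.07], [0, 0, -0.12], [0, 0, -0.16]], turn=[[0, 0, 0], [0, 0, 0], [0, 0, 0], [0, 0, 0], [0, 0, 0]])

```text
t: 22.28
tcp_pos: [0.5309, -0.061, 0.1594]
tool_rot: [1.0, -0.017, 0.0, 0.0]
force: [0.8, 0.5, -0.2]
finger_gap: 0.574
gripper_force: 0.0
```

```bash
python3 plan.py "0.397 0.342 0.16 -79.1";  python3 look.py 0.531 -0.0615 0.036
python3 - <<'E'
from h import *
s=snap('top');P=cloud(s)
for n,u,v in [('whet',162,199),('sherd',164,281)]:
    m=blob(P,(P[...,2]>.008)&(P[...,2]<.1),u,v); print(n,rect(P,m))
E
```

```text
t 22.3 at [ 0.5309 -0.061   0.1594] yawY -92.0 q6 1.28 gap 0.57 F [ 0.8  0.5 -0.2]
  travel [-0.0616, -0.1659, -0.0003] turn [0.0, -0.0, -0.0239] rows>=3.4
  travel [-0.049, -0.17, -0.0003] turn [0.0, -0.0, -0.0239] rows>=3.4
  travel [-0.0361, -0.1732, -0.0003] turn [0.0, -0.0, -0.0239] rows>=3.4
 -> 0.397 0.342 0.16 -79.1
(array([ 0.5345, -0.062 ]), 65, 38, -1.5, 0.0558, 6132) bbox [298, 172, 60, 102]
(array([ 0.5266, -0.1343]), 74, 34, -2.1, 0.0535, 5892) bbox [411, 173, 59, 114]
whet (array([0.5832, 0.3472]), 81, 24, 45.5, 0.0267, 398)
sherd (array([0.3938, 0.3409]), 71, 40, 11.6, 0.0233, 505)
```

Request:
apply_moves(claw=[1, 1, 1, 1, 1], travel=[[-0.062, -0.166, 0], [-0.062, -0.166, 0], [-0.062, -0.166, 0], [-0.062, -0.166, 0], [-0.062, -0.166, 0]], turn=[[0, 0, -0.024], [0, 0, -0.024], [0, 0, -0.024], [0, 0, -0.024], [0, 0, -0.024]])

```text
t: 22.8
tcp_pos: [0.4826, 0.0768, 0.1568]
tool_rot: [1.0, 0.023, -0.002, -0.001]
force: [0.5, -0.2, -0.9]
finger_gap: 1.002
gripper_force: 0.0
```

Request:
apply_moves(claw=[1, 1, 1, 1, 1], travel=[[-0.049, -0.17, 0], [-0.049, -0.17, 0], [-0.049, -0.17, 0], [-0.049, -0.17, 0], [-0.049, -0.17, 0]], turn=[[0, 0, -0.024], [0, 0, -0.024], [0, 0, -0.024], [0, 0, -0.024], [0, 0, -0.024]])

```text
t: 23.22
tcp_pos: [0.4398, 0.21, 0.1571]
tool_rot: [0.998, 0.06, -0.001, -0.0]
force: [0.5, 0.3, -0.3]
finger_gap: 1.0
gripper_force: 0.0
```

Request:
apply_moves(claw=[1, 1, 1, 1, 1], travel=[[-0.036, -0.173, 0], [-0.036, -0.173, 0], [-0.036, -0.173, 0], [-0.036, -0.173, 0], [-0.036, -0.173, 0]], turn=[[0, 0, -0.024], [0, 0, -0.024], [0, 0, -0.024], [0, 0, -0.024], [0, 0, -0.024]])

```text
t: 23.63
tcp_pos: [0.3967, 0.3439, 0.1573]
tool_rot: [0.995, 0.097, 0.0, -0.0]
force: [0.5, -0.0, 0.4]
finger_gap: 0.996
gripper_force: 0.0
```

Request:
apply_moves(claw=[1, 1, 1, 1], travel=[[0, 0, 0], [0, 0, 0], [0, 0, 0], [0, 0, 0]], turn=[[0, 0, 0], [0, 0, 0], [0, 0, 0], [0, 0, 0]])

```text
t: 23.97
tcp_pos: [0.3973, 0.3404, 0.1576]
tool_rot: [0.996, 0.094, -0.0, 0.0]
force: [-0.1, 0.4, 0.2]
finger_gap: 0.997
gripper_force: 0.0
```

```bash
python3 look.py 0.396 0.342; python3 plan.py "0.396 0.342 0.004 -79.1"
```

```text
(array([0.3981, 0.3411]), 72, 37, 10.7, 0.0207, 4942) bbox [299, 166, 54, 99]
t 24.0 at [0.3972 0.3406 0.1577] yawY -79.1 q6 1.88 gap 0.99 F [0.6 0.5 0.8]
  travel [-0.0011, -0.0021, 0.1921] turn [0.0001, 0.0001, -0.0003] rows>=3.7
 -> 0.396 0.342 0.004 -79.1
```

Request:
apply_moves(claw=[1, 1, 1, 1, 1], travel=[[0, -0.001, 0.05], [0, -0.001, 0.1], [0, -0.001, 0.15], [0, -0.001, 0.18], [0, -0.001, 0.192]], turn=[[0, 0, 0], [0, 0, 0], [0, 0, 0], [0, 0, 0], [0, 0, 0]])

```text
t: 24.43
tcp_pos: [0.3949, 0.3408, 0.0008]
tool_rot: [0.995, 0.095, -0.003, 0.001]
force: [0.2, 0.4, -0.0]
finger_gap: 1.003
gripper_force: 0.0
```

Request:
apply_moves(claw=[1, 0.2, -1, -1, -1], travel=[[0, 0, 0], [0, 0, 0], [0, 0, 0], [0, 0, 0], [0, 0, 0]], turn=[[0, 0, 0], [0, 0, 0], [0, 0, 0], [0, 0, 0], [0, 0, 0]])

```text
t: 24.85
tcp_pos: [0.3974, 0.3432, 0.0058]
tool_rot: [0.995, 0.096, 0.002, -0.001]
force: [-0.9, 1.4, 0.6]
finger_gap: 0.453
gripper_force: 0.0
```

Request:
apply_moves(claw=[-1, -1, -1, -1, -1], travel=[[0, 0, 0], [0, 0, -0.03], [0, 0, -0.06], [0, 0, -0.09], [0, 0, -0.12]], turn=[[0, 0, 0], [0, 0, 0], [0, 0, 0], [0, 0, 0], [0, 0, 0]])

```text
t: 25.27
tcp_pos: [0.3961, 0.3426, 0.1017]
tool_rot: [0.995, 0.096, 0.0, -0.0]
force: [0.7, 0.4, -0.1]
finger_gap: 0.38
gripper_force: 50.4
```

```bash
python3 plan.py "0.5335 0.0135 0.1 -92"
```

```text
t 25.3 at [0.3961 0.3426 0.1017] yawY -79.0 q6 1.88 gap 0.38 F [ 0.7  0.4 -0.1]
  travel [0.0451, 0.2183, 0.0011] turn [-0.0, -0.0001, 0.0361] rows>=4.3
  travel [0.0695, 0.2118, 0.0011] turn [-0.0, -0.0001, 0.0361] rows>=4.3
 -> 0.5335 0.0135 0.1 -92
```

Request:
apply_moves(claw=[-1, -1, -1, -1, -1], travel=[[0.045, 0.218, 0], [0.045, 0.218, 0], [0.045, 0.218, 0], [0.045, 0.218, 0], [0.045, 0.218, 0]], turn=[[0, 0, 0.036], [0, 0, 0.036], [0, 0, 0.036], [0, 0, 0.036], [0, 0, 0.036]])

```text
t: 25.68
tcp_pos: [0.4679, 0.1742, 0.1011]
tool_rot: [0.999, 0.037, 0.002, 0.0]
force: [-0.0, -0.2, -0.1]
finger_gap: 0.387
gripper_force: 50.4
```

Request:
apply_moves(claw=[-1, -1, -1, -1, -1], travel=[[0.07, 0.212, 0], [0.07, 0.212, 0], [0.07, 0.212, 0], [0.07, 0.212, 0], [0.07, 0.212, 0]], turn=[[0, 0, 0.036], [0, 0, 0.036], [0, 0, 0.036], [0, 0, 0.036], [0, 0, 0.036]])

```text
t: 26.1
tcp_pos: [0.5381, 0.0085, 0.1012]
tool_rot: [1.0, -0.019, 0.003, 0.001]
force: [0.9, 0.4, -0.5]
finger_gap: 0.385
gripper_force: 50.5
```

Request:
apply_moves(claw=[-1, -1, -1, -1, -1], travel=[[0, 0, 0], [0, 0, 0], [0, 0, 0], [0, 0, 0], [0, 0, 0]], turn=[[0, 0, 0], [0, 0, 0], [0, 0, 0], [0, 0, 0], [0, 0, 0]])

```text
t: 26.52
tcp_pos: [0.5331, 0.0153, 0.1001]
tool_rot: [1.0, -0.016, -0.0, -0.0]
force: [-0.8, -0.2, -0.9]
finger_gap: 0.385
gripper_force: 50.4
```

```bash
python3 plan.py "0.5335 0.0135 0.0305 -92"; python3 look.py 0.53 0.0135 0.06
python3 - <<'E'
from h import *
snap('wrist','w5.png')
E
```

```text
t 26.5 at [0.5331 0.0153 0.1001] yawY -91.9 q6 1.42 gap 0.39 F [-0.8 -0.2 -0.9]
  travel [0.0007, 0.0022, 0.087] turn [-0.0001, 0.0003, 0.0008] rows>=1.7
 -> 0.5335 0.0135 0.0305 -92
(array([0.5334, 0.0147]), 72, 60, -2.1, 0.1152, 20801) bbox [239, 214, 178, 196]
```

View pics/w5.png

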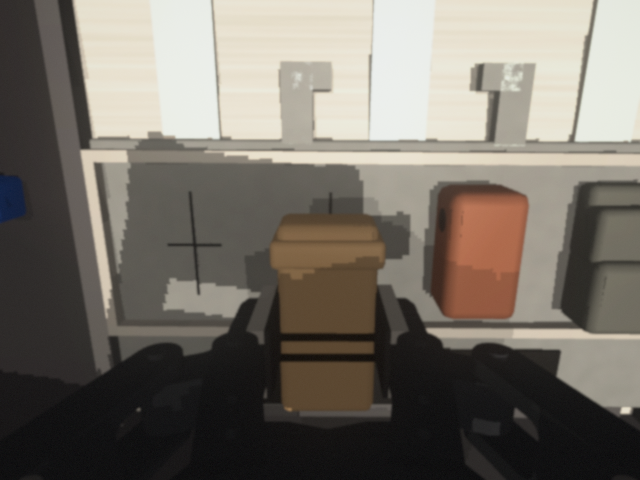

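The sherd is held squarely at (330,315) above bay 2, and the loom weight and axe sit in bays 1 and 0. I'll lower it.

Request:
apply_moves(claw=[-1, -1, -1, -1, -1], travel=[[0, 0.002, 0.03], [0, 0.002, 0.055], [0, 0.002, 0.07], [0, 0.002, 0.08], [0, 0.002, 0.085]], turn=[[0, 0, 0], [0, 0, 0], [0, 0, 0], [0, 0, 0], [0, 0, 0]])

```text
t: 27.03
tcp_pos: [0.5333, 0.0125, 0.0311]
tool_rot: [1.0, -0.017, -0.001, -0.0]
force: [0.6, -1.0, -0.8]
finger_gap: 0.389
gripper_force: 50.4
```

Request:
apply_moves(claw=[-1, -1, -1, -1, -1], travel=[[0, 0, 0], [0, 0, 0], [0, 0, 0.001], [0, 0, 0.002], [0, 0, 0.002]], turn=[[0, 0, 0], [0, 0, 0], [0, 0, 0], [0, 0, 0], [0, 0, 0]])

```text
t: 27.45
tcp_pos: [0.5344, 0.0119, 0.031]
tool_rot: [1.0, -0.017, 0.001, 0.0]
force: [0.9, -0.2, -1.5]
finger_gap: 0.379
gripper_force: 50.4
```

Request:
apply_moves(claw=[-1, -1, -1, 0, 0.12], travel=[[0, -0.001, 0.001], [0, -0.002, 0.002], [0, -0.002, 0.002], [0, -0.002, 0.002], [0, -0.002, 0.002]], turn=[[0, 0, 0], [0, 0, 0], [0, 0, 0], [0, 0, 0], [0, 0, 0]])

```text
t: 27.87
tcp_pos: [0.5342, 0.0136, 0.0291]
tool_rot: [1.0, -0.017, 0.0, 0.0]
force: [0.8, 0.6, 0.1]
finger_gap: 0.557
gripper_force: 0.0
```

Request:
apply_moves(claw=[0.12, 0.12, 0.12, 0.12, 0.12], travel=[[0, 0, 0], [0, 0, -0.03], [0, 0, -0.07], [0, 0, -0.12], [0, 0, -0.16]], turn=[[0, 0, 0], [0, 0, 0], [0, 0, 0], [0, 0, 0], [0, 0, 0]])

```text
t: 28.28
tcp_pos: [0.534, 0.0137, 0.1585]
tool_rot: [1.0, -0.017, -0.0, -0.0]
force: [0.2, -1.5, 0.8]
finger_gap: 0.559
gripper_force: 0.0
```

```bash
python3 plan.py "0.586 0.3475 0.16 -45";  python3 look.py 0.5335 0.0135 0.036
python3 - <<'E'
from h import *
s=snap('top');P=cloud(s)
for n,u,v in [('whet',162,199)]:
    m=blob(P,(P[...,2]>.008)&(P[...,2]<.1),u,v); print(n,rect(P,m))
E
```

```text
t 28.3 at [0.534  0.0137 0.1585] yawY -92.0 q6 1.42 gap 0.56 F [ 0.2 -1.5  0.8]
  travel [0.0253, -0.2096, -0.0009] turn [-0.0, -0.0, -0.1305] rows>=4.1
  travel [0.1067, -0.1822, -0.0009] turn [-0.0, -0.0, -0.1305] rows>=4.1
 -> 0.586 0.3475 0.16 -45
(array([0.535 , 0.0124]), 72, 38, -1.4, 0.0448, 5717) bbox [299, 171, 59, 106]
(array([ 0.5347, -0.0593]), 65, 34, -1.5, 0.0558, 5851) bbox [411, 173, 62, 102]
whet (array([0.583, 0.347]), 81, 24, 45.1, 0.0265, 395)
```

Request:
apply_moves(claw=[1, 1, 1, 1, 1], travel=[[0.025, -0.21, 0], [0.025, -0.21, 0], [0.025, -0.21, 0], [0.025, -0.21, 0], [0.025, -0.21, 0]], turn=[[0, 0, -0.13], [0, 0, -0.13], [0, 0, -0.13], [0, 0, -0.13], [0, 0, -0.13]])

```text
t: 28.8
tcp_pos: [0.5601, 0.1873, 0.1562]
tool_rot: [0.982, 0.189, 0.001, -0.001]
force: [-0.8, 0.3, -0.7]
finger_gap: 1.002
gripper_force: 0.0
```

Request:
apply_moves(claw=[1, 1, 1, 1, 1], travel=[[0.107, -0.182, 0], [0.107, -0.182, 0], [0.107, -0.182, 0], [0.107, -0.182, 0], [0.107, -0.182, 0]], turn=[[0, 0, -0.13], [0, 0, -0.13], [0, 0, -0.13], [0, 0, -0.13], [0, 0, -0.13]])

```text
t: 29.22
tcp_pos: [0.5866, 0.3546, 0.1559]
tool_rot: [0.923, 0.384, 0.002, -0.002]
force: [0.2, 0.1, 0.9]
finger_gap: 1.002
gripper_force: 0.0
```

Request:
apply_moves(claw=[1, 1, 1, 1], travel=[[0, 0, 0], [0, 0, 0], [0, 0, 0], [0, 0, 0]], turn=[[0, 0, 0], [0, 0, 0], [0, 0, 0], [0, 0, 0]])

```text
t: 29.55
tcp_pos: [0.5862, 0.3456, 0.1565]
tool_rot: [0.925, 0.38, -0.001, 0.0]
force: [0.0, -1.3, -0.4]
finger_gap: 1.002
gripper_force: 0.0
```

```bash
python3 look.py 0.586 0.347; python3 plan.py "0.586 0.3475 0.004 -45"
```

```text
(array([0.5872, 0.3468]), 81, 24, 45.3, 0.0239, 3933) bbox [309, 158, 34, 113]
(array([0.5704, 0.2658]), 24, 15, -6.3, 0.0237, 825) bbox [372, 289, 34, 34]
t 29.6 at [0.5864 0.3457 0.1568] yawY -45.3 q6 1.16 gap 1.00 F [ 0.2 -0.   0.5]
  travel [0.0014, -0.0019, 0.191] turn [-0.0001, 0.0003, -0.0018] rows>=3.7
 -> 0.586 0.3475 0.004 -45
```

Request:
apply_moves(claw=[1, 1, 1, 1, 1], travel=[[0.001, -0.001, 0.05], [0.001, -0.001, 0.1], [0.001, -0.001, 0.15], [0.001, -0.001, 0.18], [0.001, -0.001, 0.19]], turn=[[0, 0, 0], [0, 0, 0], [0, 0, 0], [0, 0, 0], [0, 0, 0]])

```text
t: 30.02
tcp_pos: [0.5833, 0.346, 0.0002]
tool_rot: [0.925, 0.38, -0.005, -0.0]
force: [-1.3, 0.3, -0.4]
finger_gap: 1.0
gripper_force: 0.0
```

Request:
apply_moves(claw=[1, 0.2, -1, -1, -1], travel=[[0, 0, 0], [0, 0, 0], [0, 0, 0], [0, 0, 0], [0, 0, 0]], turn=[[0, 0, 0], [0, 0, 0], [0, 0, 0], [0, 0, 0], [0, 0, 0]])

```text
t: 30.43
tcp_pos: [0.5878, 0.3493, 0.0072]
tool_rot: [0.924, 0.381, 0.002, 0.0]
force: [0.1, -0.1, -0.4]
finger_gap: 0.452
gripper_force: 0.0
```

Request:
apply_moves(claw=[-1, -1, -1, -1, -1], travel=[[0, 0, 0], [0, 0, 0], [0, 0, -0.04], [0, 0, -0.08], [0, 0, -0.12]], turn=[[0, 0, 0], [0, 0, 0], [0, 0, 0], [0, 0, 0], [0, 0, 0]])

```text
t: 30.85
tcp_pos: [0.5856, 0.3484, 0.1012]
tool_rot: [0.924, 0.381, -0.001, -0.0]
force: [0.8, -0.2, -0.6]
finger_gap: 0.267
gripper_force: 49.6
```

```bash
python3 plan.py "0.5365 0.0885 0.1 -92"
```

```text
t 30.9 at [0.5856 0.3484 0.1012] yawY -45.2 q6 1.16 gap 0.27 F [ 0.8 -0.2 -0.6]
  travel [-0.1363, 0.0936, 0.001] turn [0.0, 0.0004, 0.1301] rows>=3.3
  travel [-0.0879, 0.1401, 0.0008] turn [0.0, 0.0004, 0.1301] rows>=3.3
 -> 0.5365 0.0885 0.1 -92
```

Request:
apply_moves(claw=[-1, -1, -1, -1, -1], travel=[[-0.136, 0.094, 0], [-0.136, 0.094, 0], [-0.136, 0.094, 0], [-0.136, 0.094, 0], [-0.136, 0.094, 0]], turn=[[0, 0, 0.13], [0, 0, 0.13], [0, 0, 0.13], [0, 0, 0.13], [0, 0, 0.13]])

```text
t: 31.27
tcp_pos: [0.5614, 0.216, 0.1011]
tool_rot: [0.983, 0.184, -0.001, 0.0]
force: [0.0, -0.5, -0.6]
finger_gap: 0.267
gripper_force: 49.6
```

Request:
apply_moves(claw=[-1, -1, -1, -1, -1], travel=[[-0.088, 0.14, 0], [-0.088, 0.14, 0], [-0.088, 0.14, 0], [-0.088, 0.14, 0], [-0.088, 0.14, 0]], turn=[[0, 0, 0.13], [0, 0, 0.13], [0, 0, 0.13], [0, 0, 0.13], [0, 0, 0.13]])

```text
t: 31.68
tcp_pos: [0.5381, 0.0874, 0.101]
tool_rot: [1.0, -0.018, 0.0, -0.0]
force: [0.8, 0.3, -1.2]
finger_gap: 0.264
gripper_force: 49.7
```

Request:
apply_moves(claw=[-1, -1, -1, -1, -1], travel=[[0, 0, 0], [0, 0, 0], [0, 0, 0], [0, 0, 0], [0, 0, 0]], turn=[[0, 0, 0], [0, 0, 0], [0, 0, 0], [0, 0, 0], [0, 0, 0]])

```text
t: 32.1
tcp_pos: [0.5377, 0.09, 0.1008]
tool_rot: [1.0, -0.016, 0.0, -0.0]
force: [0.9, 0.5, -1.1]
finger_gap: 0.265
gripper_force: 49.7
```

```bash
python3 plan.py "0.5365 0.0885 0.0305 -92"; python3 look.py 0.5365 0.0885 0.06
```

```text
t 32.1 at [0.5377 0.09   0.1008] yawY -91.8 q6 1.56 gap 0.27 F [ 0.9  0.5 -1.1]
  travel [-0.0014, 0.0019, 0.0879] turn [-0.0, -0.0, 0.0008] rows>=1.7
 -> 0.5365 0.0885 0.0305 -92
(array([0.5386, 0.0914]), 79, 48, -18.3, 0.118, 16369) bbox [254, 206, 149, 221]
```

Request:
apply_moves(claw=[-1, -1, -1, -1, -1], travel=[[-0.002, 0.001, 0.03], [-0.002, 0.001, 0.055], [-0.002, 0.001, 0.07], [-0.002, 0.001, 0.08], [-0.002, 0.001, 0.085]], turn=[[0, 0, 0.001], [0, 0, 0.001], [0, 0, 0.001], [0, 0, 0.001], [0, 0, 0.001]])

```text
t: 32.57
tcp_pos: [0.5355, 0.0882, 0.0318]
tool_rot: [1.0, -0.019, -0.001, -0.0]
force: [0.5, -0.2, -1.2]
finger_gap: 0.268
gripper_force: 49.7
```

Request:
apply_moves(claw=[-1, -1, -1, -1, -1], travel=[[0, 0, 0], [0, 0, 0], [0, 0, 0.001], [0, 0, 0.002], [0, 0, 0.002]], turn=[[0, 0, 0], [0, 0, 0], [0, 0, 0], [0, 0, 0], [0, 0, 0]])

```text
t: 32.98
tcp_pos: [0.5363, 0.088, 0.0318]
tool_rot: [1.0, -0.019, 0.001, 0.0]
force: [0.0, -0.6, -0.8]
finger_gap: 0.265
gripper_force: 49.7
```

Request:
apply_moves(claw=[-1, -1, -1, -0.3, -0.1], travel=[[0, 0, 0.001], [0, 0, 0.002], [0, 0, 0.002], [0, 0, 0.002], [0, 0, 0.002]], turn=[[0, 0, 0], [0, 0, 0], [0, 0, 0], [0, 0, 0], [0, 0, 0]])

```text
t: 33.4
tcp_pos: [0.5362, 0.0879, 0.0299]
tool_rot: [1.0, -0.019, 0.0, 0.0]
force: [1.0, 0.3, -0.7]
finger_gap: 0.446
gripper_force: 0.0
```

Request:
apply_moves(claw=[-0.1, -0.1, -0.1, -0.1, -0.1], travel=[[0, 0, 0], [0, 0, -0.03], [0, 0, -0.07], [0, 0, -0.12], [0, 0, -0.16]], turn=[[0, 0, 0], [0, 0, 0], [0, 0, 0], [0, 0, 0], [0, 0, 0]])

```text
t: 33.82
tcp_pos: [0.5359, 0.088, 0.1594]
tool_rot: [1.0, -0.019, -0.0, -0.0]
force: [1.3, -0.1, -0.5]
finger_gap: 0.453
gripper_force: 0.0
```

Request:
apply_moves(claw=[-1, -1, -1, -1, -1], travel=[[-0.03, 0.14, -0.11], [-0.03, 0.14, -0.11], [-0.03, 0.14, -0.11], [-0.03, 0.14, -0.11], [-0.03, 0.14, -0.11]], turn=[[0, 0, 0], [0, 0, 0], [0, 0, 0], [0, 0, 0], [0, 0, 0]])

```text
t: 34.23
tcp_pos: [0.5091, -0.0263, 0.2489]
tool_rot: [1.0, -0.021, 0.003, 0.001]
force: [0.4, 0.3, -0.2]
finger_gap: -0.002
gripper_force: 0.0
```

Request:
apply_moves(claw=[-1, -1, -1], travel=[[0, 0, 0], [0, 0, 0], [0, 0, 0]], turn=[[0, 0, 0], [0, 0, 0], [0, 0, 0]])

```text
t: 34.48
tcp_pos: [0.507, -0.0219, 0.2444]
tool_rot: [1.0, -0.018, -0.001, -0.001]
force: [0.6, -0.1, 0.2]
finger_gap: -0.0
gripper_force: 0.0
```

```bash
cat > bays.py <<'E'
import sys
from h import *
s=snap('wrist',sys.argv[1]);P=cloud(s);z=P[...,2];C=s['pixels'].astype(int)
m=(z>.0365)&(z<.065)&(P[...,0]<.68)&(abs(P[...,1]+.024)<.155)
n,l,st,c=cv2.connectedComponentsWithStats(m.astype(np.uint8))
for k in range(1,n):
    if st[k,4]>400: print('find',rect(P,l==k))
m=(z>.0285)&(z<.0345)&(P[...,0]<.66)&(abs(P[...,1]+.024)<.172)&(C.max(-1)>90)
print('rib frame',rect(P,m))
E
python3 bays.py w6.png; python3 plan.py
```

```text
find (array([0.5349, 0.0868]), 80, 24, -2.4, 0.0478, 3069)
find (array([0.5352, 0.0125]), 71, 38, -2.9, 0.0447, 3625)
find (array([ 0.5271, -0.1352]), 74, 36, -2.0, 0.0536, 4019)
find (array([ 0.5341, -0.0619]), 65, 38, -1.5, 0.0559, 3839)
rib frame (array([ 0.5323, -0.0246]), 327, 104, 87.7, 0.032, 7424)
t 34.5 at [ 0.5071 -0.0218  0.2444] yawY -92.1 q6 1.34 gap -0.00 F [0.  0.2 0.5]
```

View pics/w6.png

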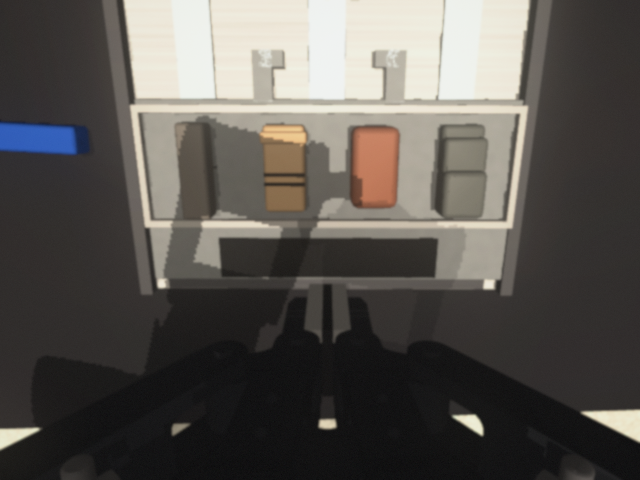

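The wrist view shows all four finds squarely in their bays: whetstone (195,170), sherd (285,168), loom weight (374,166), axe (463,170). Each is within about 3.5 mm of its bay centre. Next I'll push the plate home by its rubber strip.

```bash
python3 - <<'E'
from h import *
s=snap('wrist');print('cam',np.round(-np.array(s['R']).T@s['t'],3),manip.sense()['tcp_pos'])
P=cloud(s);C=s['pixels'].astype(int);z=P[...,2]
m=(C.max(-1)<50)&(z>.022)&(z<.03)&(P[...,0]<.49)&(P[...,0]>.41)&(abs(P[...,1]+.02)<.12);n,l,st,c=cv2.connectedComponentsWithStats(m.astype(np.uint8));k=1+st[1:,4].argmax();print('pad',rect(P,l==k))
E
python3 plan.py "0.450 -0.0195 0.1 -92|0.450 -0.0195 0.04 -92"
```

```text
cam [ 0.577 -0.025  0.386] [ 0.50720875 -0.02185003  0.24445607]
pad (array([ 0.4502, -0.02  ]), 197, 38, 88.3, 0.0261, 5778)
t 34.6 at [ 0.5072 -0.0219  0.2445] yawY -92.1 q6 1.34 gap 0.00 F [-0.4 -0.4  0.4]
  travel [-0.0711, -0.0002, 0.1808] turn [-0.0002, 0.0008, -0.0004] rows>=3.7
 -> 0.450 -0.0195 0.1 -92
  travel [0.0, 0.0, 0.075] turn [0.0, 0.0, 0.0] rows>=1.4
 -> 0.450 -0.0195 0.04 -92
```

Request:
apply_moves(claw=[-1, -1, -1, -1, -1], travel=[[-0.071, 0, 0.18], [-0.071, 0, 0.18], [-0.071, 0, 0.18], [-0.071, 0, 0.18], [-0.071, 0, 0.18]], turn=[[0, 0, 0], [0, 0, 0], [0, 0, 0], [0, 0, 0], [0, 0, 0]])

```text
t: 35.0
tcp_pos: [0.444, -0.0184, 0.097]
tool_rot: [1.0, -0.018, -0.008, -0.002]
force: [-1.0, 0.5, 0.3]
finger_gap: -0.002
gripper_force: 0.0
```

Request:
apply_moves(claw=[-1, -1, -1, -1, -1], travel=[[0, 0, 0.02], [0, 0, 0.05], [0, 0, 0.07], [0, 0, 0.075], [0, 0, 0.075]], turn=[[0, 0, 0], [0, 0, 0], [0, 0, 0], [0, 0, 0], [0, 0, 0]])

```text
t: 35.42
tcp_pos: [0.4519, -0.0207, 0.0415]
tool_rot: [1.0, -0.019, -0.0, -0.0]
force: [0.8, -0.1, -0.0]
finger_gap: 0.001
gripper_force: 0.0
```

Request:
apply_moves(claw=[-1, -1, -1, -1], travel=[[0, 0, 0], [0, 0, 0], [0, 0, 0], [0, 0, 0]], turn=[[0, 0, 0], [0, 0, 0], [0, 0, 0], [0, 0, 0]])

```text
t: 35.75
tcp_pos: [0.4517, -0.021, 0.0427]
tool_rot: [1.0, -0.019, 0.001, 0.0]
force: [0.4, -0.4, -0.4]
finger_gap: 0.0
gripper_force: 0.0
```

Request:
apply_moves(claw=[-1, -1, -1, -1, -1], travel=[[0, 0, 0.015], [0, 0, 0.02], [0, 0, 0.023], [0, 0, 0.025], [0, 0, 0.027]], turn=[[0, 0, 0], [0, 0, 0], [0, 0, 0], [0, 0, 0], [0, 0, 0]])

```text
t: 36.17
tcp_pos: [0.4513, -0.021, 0.0257]
tool_rot: [1.0, -0.019, 0.002, 0.001]
force: [-8.8, 1.5, 82.1]
finger_gap: -0.001
gripper_force: 41.1
```

Request:
apply_moves(claw=[-1, -1, -1, -1, -1], travel=[[0, 0, 0], [0, 0, 0], [0.004, 0, 0], [0.01, 0, 0], [0.017, 0, 0]], turn=[[0, 0, 0], [0, 0, 0], [0, 0, 0], [0, 0, 0], [0, 0, 0]])

```text
t: 36.58
tcp_pos: [0.4603, -0.0205, 0.0258]
tool_rot: [1.0, -0.018, -0.003, -0.0]
force: [-12.5, -0.3, 60.6]
finger_gap: -0.001
gripper_force: 30.1
```

Request:
apply_moves(claw=[-1, -1, -1, -1, -1], travel=[[0.006, 0, -0.002], [0.013, 0, -0.002], [0.02, 0, -0.002], [0.027, 0, -0.002], [0.034, 0, -0.002]], turn=[[0, 0, 0], [0, 0, 0], [0, 0, 0], [0, 0, 0], [0, 0, 0]])

```text
t: 37.0
tcp_pos: [0.4897, -0.022, 0.0259]
tool_rot: [1.0, -0.019, -0.001, -0.0]
force: [-7.2, 0.4, 38.7]
finger_gap: -0.001
gripper_force: 19.2
```

Request:
apply_moves(claw=[-1, -1, -1, -1, -1], travel=[[0.007, 0, 0], [0.014, 0, 0], [0.021, 0, 0], [0.028, 0, 0], [0.034, 0, 0]], turn=[[0, 0, 0], [0, 0, 0], [0, 0, 0], [0, 0, 0], [0, 0, 0]])

```text
t: 37.42
tcp_pos: [0.518, -0.0233, 0.0259]
tool_rot: [1.0, -0.019, -0.0, 0.0]
force: [-7.4, 1.1, 33.2]
finger_gap: -0.001
gripper_force: 16.9
```

Request:
apply_moves(claw=[-1, -1, -1, -1, -1], travel=[[0.006, 0, 0], [0.011, 0, 0], [0.016, 0, 0], [0.018, 0, 0], [0.018, 0, 0]], turn=[[0, 0, 0], [0, 0, 0], [0, 0, 0], [0, 0, 0], [0, 0, 0]])

```text
t: 37.83
tcp_pos: [0.5311, -0.0238, 0.0259]
tool_rot: [1.0, -0.018, -0.002, 0.0]
force: [-8.7, -1.2, 34.2]
finger_gap: 0.0
gripper_force: 17.3
```

Push a little more against the stops, then lift and look.

Request:
apply_moves(claw=[-1, -1, -1, -1, -1], travel=[[0.002, 0, 0], [0.004, 0, 0], [0.005, 0, 0], [0.005, 0, 0], [0.005, 0, 0]], turn=[[0, 0, 0], [0, 0, 0], [0, 0, 0], [0, 0, 0], [0, 0, 0]])

```text
t: 38.25
tcp_pos: [0.5312, -0.0237, 0.0259]
tool_rot: [1.0, -0.018, -0.006, -0.0]
force: [-15.2, -2.3, 39.6]
finger_gap: -0.002
gripper_force: 19.7
```

Request:
apply_moves(claw=[-1, -1, -1, -1, -1], travel=[[0, 0, -0.01], [0, 0, -0.04], [0, 0, -0.08], [0, 0, -0.12], [0, 0, -0.16]], turn=[[0, 0, 0], [0, 0, 0], [0, 0, 0], [0, 0, 0], [0, 0, 0]])

```text
t: 38.67
tcp_pos: [0.5366, -0.0241, 0.1511]
tool_rot: [1.0, -0.019, -0.001, -0.0]
force: [0.5, 0.6, -0.4]
finger_gap: -0.0
gripper_force: 0.0
```

Request:
apply_moves(claw=[-1, -1, -1, -1, -1], travel=[[0, 0, -0.08], [0, 0, -0.1], [0, 0, -0.1], [0, 0, -0.1], [0, 0, -0.1]], turn=[[0, 0, 0], [0, 0, 0], [0, 0, 0], [0, 0, 0], [0, 0, 0]])

```text
t: 39.08
tcp_pos: [0.5365, -0.024, 0.2296]
tool_rot: [1.0, -0.019, -0.0, -0.0]
force: [0.1, 0.5, 0.5]
finger_gap: -0.003
gripper_force: 0.0
```

```bash
python3 bays.py w7.png
python3 - <<'E'
from h import *
s=snap('wrist');P=cloud(s);z=P[...,2]
m=(z>.055)&(z<.09)&(abs(P[...,0]-.68)<.04)&(abs(P[...,1]+.0265)<.04);print('lock',rect(P,m))
C=s['pixels'].astype(int)
m=(C.max(-1)<50)&(z>.022)&(z<.03)&(P[...,0]<.57)&(P[...,0]>.49)&(abs(P[...,1]+.02)<.12);n,l,st,c=cv2.connectedComponentsWithStats(m.astype(np.uint8));k=1+st[1:,4].argmax();print('pad',rect(P,l==k))
E
```

```text
find (array([ 0.6755, -0.0282]), 41, 9, -89.4, 0.0625, 480)
find (array([0.6155, 0.084 ]), 80, 25, -2.6, 0.0478, 3775)
find (array([0.6146, 0.0095]), 72, 38, -2.1, 0.0448, 4474)
find (array([ 0.6139, -0.0647]), 65, 38, -1.6, 0.0559, 4755)
find (array([ 0.6065, -0.1381]), 75, 37, -2.2, 0.0535, 4910)
rib frame (array([ 0.6121, -0.0273]), 327, 104, 87.9, 0.0321, 6841)
lock (array([ 0.6653, -0.0422]), 68, 28, 51.4, 0.0716, 798)
pad (array([0.5408, 0.0284]), 92, 17, 86.6, 0.026, 1242)
```

View pics/w7.png

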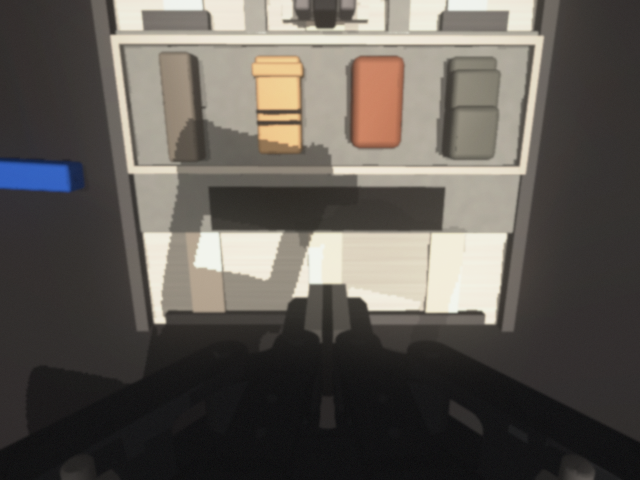

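The plate has moved 79.8 mm, stopped against the far stops under 15 N, and all the finds are still centred. The finds show at (182,105), (279,105), (377,102) and (471,108). I'll hand it in.

```bash
python3 -c "
from station import manip
print(manip.sign_off())"
```

```text
the job is handed in; nothing more can be done
None
```

I carried out every step and handed the job in; the system gave no verdict. By my measurements the plate is home against the far stops and all four finds lie flat, each within about 3.5 mm of its bay's mark.

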